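# Fit the square-hole die to the bench clay extruder

### The arm

A 6-joint arm with a two-finger parallel gripper is mounted at the origin on the work surface. World frame = base frame: x ahead of the robot, y to its left, z up, the work surface at z = 0. Lengths are in m, angles in rad, forces in N, time in s.
With the tool pointing down it reaches from about 0.35 to 0.975 m from the base axis. Payload 4.9 kg.
Tool frame: the origin (TCP) lies between the finger pads; the fingertips stand 8 mm ahead of it and the grasp point (between the pads) lies 11 mm behind it; z points along the fingers, y is the direction in which the jaws open and shut (so a half turn about z gives the same grasp; the last joint's range is limited). The gripper opens to 85 mm and grips with 20 to 120 N. Pads are 22 mm wide; open, the fingers measure 114 mm over their backs; the gripper's body (76 mm by 85 mm) begins 54 mm behind the grasp point. The pads swing forward as they close: fully open they stand 13 mm farther back than shut.
Start: joints at [-1.34, 0.053, 1.613, -0, 1.476, -0.119], TCP at [0.214, -0.587, 0.239] pointing down, gripper open.
Joint ranges: [-3.01, 3.01], [-1.01, 2.22], [0.06, 2.58], [-1.02, 4.17], [0.09, 2.62], [-3.14, 3.14]. Speed limits (rad/s): [2.57, 2.57, 3.14, 3.14, 3.14, 3.14].

### API

Orientations are given as a rotation vector (axis times angle).
In Python, from station import ctrl gives the robot as it stands. The module is installed in compiled form; this text tells all that it offers.
- The arm moves only by the shell command python3 -m creep 'ROWS' [FORCE]. ROWS is JSON, a list of rows, each an object with "hand": the opening, from 0 (shut) to 1 (fully open); "translation": the shift along the tool's x, y, z in cm, a list of three; "delta_rot": the turn, a rotation vector about the tool's x, y, z in degrees, a list of three. A call has 1 to 8 rows; each row shifts and turns the commanded pose from where the row before left it, along the tool's axes as they then stand; what a row does not reach is not made up. A row lasts 1/8 s, in which the tool goes at most 62.5 mm and 10.7 degrees, less where a joint would pass 70% of its speed; a pose out of reach is approached as far as the arm can. A call with a gripper value outside its range is refused whole. The fingers move at their own pace and stop on an object; FORCE is the grip in N (left out, the last holds). Time passes only in rows, so rows that do not move let the fingers close. It gives the time, the measured TCP pose, the force and the opening at its end, in the units of the state.
- ctrl.get_obs(): the state, without advancing time (a new reading comes with each control period).
- ctrl.get_image(name): name is "scene" or "top" or "wrist"; returns (picture, depth): 400x640x3 uint8, red, green, blue; 400x640 float32, m along the optical axis (not along the pixel's ray), 0 where there is no reading.
- ctrl.calibration(name): a dict with "fx", "fy", "cx", "cy" (pixels), "T" (4x4, takes a point from camera to world coordinates). Camera axes: x right, y up, looking along -z (the intrinsics and any distortion apply to the point x, -y, -z); pixel columns grow to the right and rows downward; lengths in m; the calibration is good to about 2 mm. A picture is of the moment at which its call begins: read the wrist's pose just before it. calibration takes no time and is no camera call; for the wrist camera it gives the pose at the moment of the call.
- ctrl.finish_job(): hands the job in, once; it reports no verdict.
The state is a dict: "t": time; "q": joint angles; "dq": joint speeds; "effort": joint torques, N m; "tool_pos": TCP position; "tool_rot": TCP orientation; "contact_force": force on the tool from outside, world axes, zero at the start; "wrist_torque": the same for the moment, N m; "opening": finger opening in m.
Only numpy, scipy, OpenCV 4.12 (cv2) and the standard library are available. Lean on these libraries where they do the work, as an engineer would, in place of code of your own. Each camera call takes 0.05 s, during which the arm holds its last target.

### The job

Take the die with the square opening out of the wooden rack and fit it to the mouth of the bench clay extruder: slide its two ears down into the slots of the die bracket, past the spring clips, until it sits fully home and flat over the mouth. Feel it in and never force it; let go of it, and leave everything else on the bench where it is.

Things in the scene. Friction and masses are not known exactly. Their poses are not given: they have to be found in the camera images.
- die_square: The die to fit: plain aluminium plate 84 x 84 x 8 mm, a 34 mm square opening in its middle, an ear on its left and right edge (14 mm out, 24 high, 8 thick; 112 mm over both), a pull tab on top. 0.13 to 0.25 kg. Stands upright in the rack. Origin: centre of the opening, mid-thickness. x: through the thickness, y: along the ears, z: up. Either face may go to the mouth.
- tab (a point): Point on the square-hole die's pull tab, 70 mm above the die's centre. The tab is 30 mm wide (die's y), 8 mm thick, and reaches from 42 to 90 mm above the die's centre. Its axes are the die's.
- extruder: Bench clay extruder, bolted down: grey barrel 90 mm across on a blue foot 120 mm wide, crank at the tail 410 mm behind the mouth, about 165 mm high. Origin: on the bench under the mouth. x: along the level barrel from mouth to tail, z: up. The die bracket is clamped round its mouth.
- mouth (a point): Where the centre of the die's opening lies when the die is home: on the barrel's axis, 112 mm above the bench, 4 mm in front of the bracket's back legs, however the bracket is turned. Axes: the extruder's.
- collar (a point): Point on the barrel's axis inside the die bracket's collar, 24 mm behind mouth. The grey collar (50 mm radius) carries an upright jaw on either side, 136 mm over both. It is clamped OUT OF LEVEL, turned about the barrel's axis by up to 16 degrees: no pose shows which way or how far (pictures and touch do); it does not give. Jaw tops: flat, 40 mm up and 44 to 68 mm sideways in its turned frame.
- slots (a point): Point on the axis midway between the slots, 2 mm before mouth. In the bracket's turned frame each slot is open at the top and inwards; outer wall 57 mm sideways (1 mm off the ear's end), floor 12 mm below the axis (ears end on it), back leg to front lip 12 mm. A flared steel clip on the lip presses the ear on the back leg with 4 to 5 N. Sliding takes a 5 to 13 N push; on the floor it rises steeply.
- rack: Low wooden rack, fixed, 64 x 280 mm and 28 mm high, with one groove along y, 10 mm wide, its floor 10 mm above the bench. Two dies stand in it side by side, centres 71 mm either side of the rack's middle and 52 mm above the bench, ears along the groove. Origin: middle of its underside.
- die_round: The other die in the rack: same outline, round opening of 38 mm. Leave it.
- die_slot: A third die of the same outline, lying flat on the bench, with a 12 x 50 mm slot. Leave it.
- wrench: Open-ended steel wrench, 180 mm, on the bench. Leave it.
- rib: Wooden throwing rib, 96 x 48 x 8 mm, on the bench. Leave it.
- loop_tool: Loop tool with wooden handle, 180 mm, on the bench. Leave it.
- beaker: White cup, 85 mm high. Leave it.
- bowl: Terracotta bowl, 130 mm wide, 50 mm high. Leave it.
- plaster_block: White plaster block, 90 x 70 x 60 mm. Leave it.
- brush: Flat brush with wooden handle, 200 mm. Leave it.
Things that resemble listed ones, but are neither listed nor needed, are in the scene too. Leave any purple or yellow look-alike of the die_square alone.

How it is judged:
By the outcome, as a careful person would: the job done as asked, in the order asked, and still so for the second after the job is handed in, with the robot touching nothing.
It also fails if it takes over 72 s, if anything falls off the work surface, if the arm or the gripper's body presses on something with over 40 N, if the wrist force passes 120 N, or if a joint passes its speed limit or range.

## Working session

There is one attempt and no reset: what is moved stays moved. The work goes in short steps, Python scripts to look and compute and a shell command to move; the robot and the scene stay as the last step left them, time stands still between calls to the robot, and variables do not carry over. Pictures are saved under pics/ and viewed, and the job is handed in when it is done.

```bash
mkdir -p pics; ls; python3 - <<'E'
from station import ctrl
import cv2,numpy as np
print(ctrl.get_obs())
for n in ("scene","top"):
    im,d=ctrl.get_image(n); c=ctrl.calibration(n); print(n,c)
    cv2.imwrite(f"pics/{n}0.png",im[:,:,::-1]); np.savez(f"{n}0.npz",im=im,d=d,**{k:c[k] for k in("fx","fy","cx","cy","T")})
E
```

```text
pics
{'t': 0.0, 'q': array([-1.34001512e+00,  5.33624310e-02,  1.61427015e+00,  4.43666521e-06,
        1.47600453e+00, -1.19019181e-01]), 'dq': array([-0.00064204, -0.00059853, -0.00033008,  0.00085079,  0.0002289 ,
        0.00010243]), 'effort': array([-1.48483417e-03, -3.93678546e+01, -3.70178175e+01, -2.06698837e-04,
        7.05939470e-03,  6.99584710e-07]), 'tool_pos': array([ 0.21404651, -0.58656827,  0.23807379]), 'tool_rot': array([-3.09165398e+00, -5.46312189e-01,  1.72325700e-04]), 'contact_force': array([ 0.56156801, -0.56035181, -1.02637766]), 'wrist_torque': array([-0.02700451, -0.00458151,  0.00892455]), 'opening': 0.08552322267542367}
scene {'fx': 459.45660566998953, 'fy': 459.45660566998953, 'cx': 310.7930170364787, 'cy': 200.52425971350996, 'T': array([[ 0.06883685, -0.81355657,  0.57739692,  1.35108219],
       [ 0.99762356,  0.05784948, -0.03742563, -0.13205524],
       [-0.00295424,  0.57860103,  0.81560537,  1.2318372 ],
       [ 0.        ,  0.        ,  0.        ,  1.        ]])}
top {'fx': 435.38641567600433, 'fy': 435.38641567600433, 'cx': 312.9619023227817, 'cy': 199.93089334330233, 'T': array([[ 0.00536736,  0.9976154 , -0.06880925,  0.46714781],
       [-0.99997301,  0.00569976,  0.00463525, -0.08197911],
       [ 0.00501639,  0.06878252,  0.99761907,  1.12667185],
       [ 0.        ,  0.        ,  0.        ,  1.        ]])}
```

View pics/scene0.png

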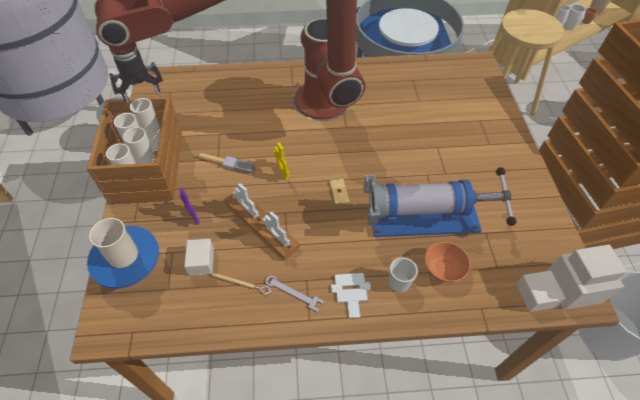

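View pics/top0.png

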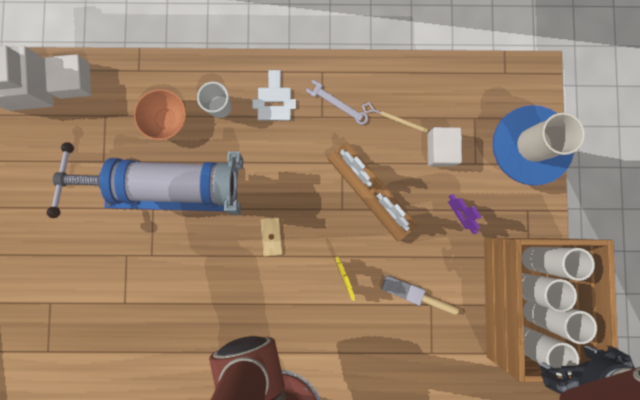

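Scene view: extruder on the right (mouth at ~(375,198) facing left), rack with two silver dies at (247,203) and (277,232). There are a purple look-alike (190,206), a yellow one (282,160), and the slot die flat at (350,293). I'll zoom in on the dies and the bracket.

```bash
python3 - <<'E'
import cv2,numpy as np
s=cv2.imread("pics/scene0.png");t=cv2.imread("pics/top0.png")
cv2.imwrite("pics/crop_a.png",np.hstack([cv2.resize(s[170:270,215:315],(400,400),interpolation=2),cv2.resize(s[155:255,350:450],(400,400),interpolation=2)]))
cv2.imwrite("pics/crop_b.png",np.hstack([cv2.resize(t[140:240,325:425],(400,400),interpolation=2),cv2.resize(t[130:230,170:270],(400,400),interpolation=2)]))
E
```

```text
(no output)
```

View pics/crop_a.png

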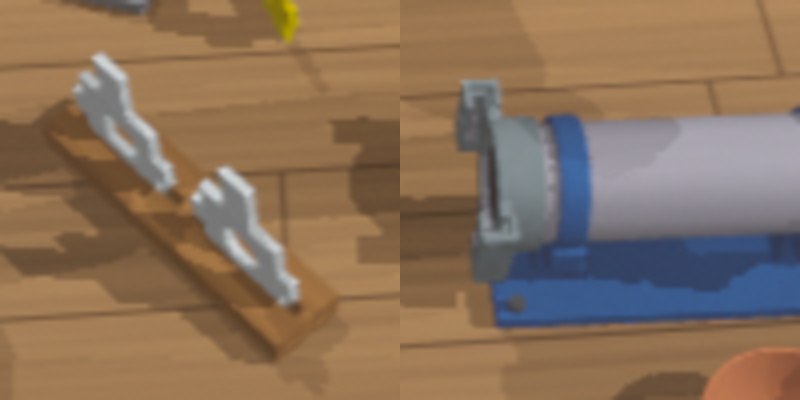

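View pics/crop_b.png

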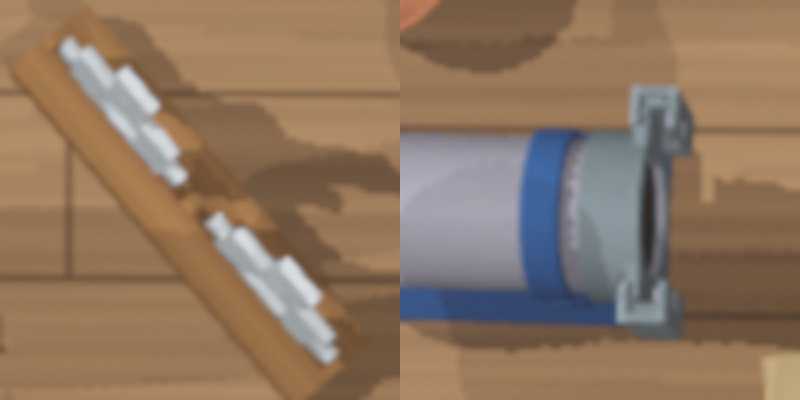

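```bash
cat > h.py <<'E'
import numpy as np,cv2
from scipy.spatial.transform import Rotation as R
def cloud(d,c):
    v,u=np.mgrid[0:d.shape[0],0:d.shape[1]]
    P=np.stack([(u-c["cx"])/c["fx"]*d,-(v-c["cy"])/c["fy"]*d,-d],-1)
    T=np.array(c["T"]); return P@T[:3,:3].T+T[:3,3]
def load(n):
    z=np.load(n+".npz"); return z["im"],z["d"],cloud(z["d"],{k:z[k] for k in("fx","fy","cx","cy","T")})
E
python3 - <<'E'
from h import *
from station import ctrl
o=ctrl.get_obs();c=ctrl.calibration("wrist")
Rt=R.from_rotvec(o["tool_rot"]).as_matrix()
print("wrist cam in tool",np.round(Rt.T@c["T"][:3,:3],3).tolist(),np.round(Rt.T@(c["T"][:3,3]-o["tool_pos"]),4),c["fx"],"tool R",np.round(Rt,3).tolist())
for n in("scene0","top0"):
    im,d,P=load(n); print(n,"bench z",np.median(P[...,2][(d>0)&(abs(P[...,2])<.03)]))
    hsv=cv2.cvtColor(im,cv2.COLOR_RGB2HSV); m=(hsv[...,1]<60)&(d>0)
    roi=np.zeros_like(m)
    if n=="top0": roi[140:235,325:420]=1
    else: roi[180:255,225:300]=1
    mm=m&roi&(P[...,2]>.04)
    k,lab,st,ce=cv2.connectedComponentsWithStats(mm.astype(np.uint8))
    for i in range(1,k):
        if st[i,4]<15: continue
        Q=P[lab==i]; A=Q[:,:2]; mu=A.mean(0); w,V=np.linalg.eigh(np.cov((A-mu).T)); T=Q[Q[:,2]>.11]
        s=(A-mu)@V[:,1]
        print(n,st[i],ce[i].round(1),"zmax",Q[:,2].max(),"mu",mu,"dir",V[:,1],"ext",s.min(),s.max(),"tab",len(T),T.mean(0) if len(T) else 0)
E
```

```text
wrist cam in tool [[-0.0, 0.965, 0.263], [1.0, -0.0, 0.001], [0.001, 0.263, -0.965]] [ 0.0664  0.001  -0.1334] 323.9514712328519 tool R [[0.939, 0.343, -0.0], [0.343, -0.939, 0.002], [0.0, -0.002, -1.0]]
scene0 bench z 0.000570322809086643
scene0 [233 183  25  34 280] [244.4 198.3] zmax 0.1472189437578295 mu [ 0.51933996 -0.28179122] dir [-0.75208323 -0.65906815] ext -0.05171475730128795 0.06001389745814366 tab 64 [ 0.51677518 -0.28321718  0.13282064]
scene0 [263 212  26  34 309] [275.2 226.4] zmax 0.1469757246644705 mu [ 0.62743291 -0.19038987] dir [-0.75719613 -0.65318759] ext -0.05246933805697423 0.0606407508394537 tab 73 [ 0.62526152 -0.19167333  0.13160759]
top0 bench z 2.2605692078014883e-05
top0 [340 149  31  37 313] [356.  165.8] zmax 0.14546423408721643 mu [ 0.62107153 -0.18950621] dir [-0.76258697 -0.6468857 ] ext -0.05649276684699255 0.05382613967109568 tab 78 [ 0.62187656 -0.18927705  0.13409649]
top0 [376 193  33  37 326] [393.9 210.5] zmax 0.14580117133213022 mu [ 0.51445405 -0.27946366] dir [-0.76538582 -0.64357171] ext -0.054529074947722675 0.056215985116027066 tab 81 [ 0.51409263 -0.28030468  0.13505637]
```

```bash
python3 - <<'E'
from h import *
for n,r in(("top0",(140,215,95,250)),("scene0",(165,240,355,500))):
    im,d,P=load(n); a,b,c,e=r
    Q=P[a:b,c:e]; I=im[a:b,c:e].astype(int); hsv=cv2.cvtColor(im,cv2.COLOR_RGB2HSV)[a:b,c:e]
    # barrel top: lilac grey & z>.1
    m=(d[a:b,c:e]>0)&(Q[...,2]>.12)
    for y0 in np.arange(-.02+.0,.5,.02):
        k=m&(abs(Q[...,1]-y0)<.01)
        if k.sum()>5:
            z=Q[k]; print(n,round(y0,2),k.sum(),"x",z[:,0].min().round(3),z[:,0].max().round(3),"zmax",z[:,2].max().round(3),"x at top",z[z[:,2]>z[:,2].max()-.006][:,0].mean().round(4))
im,d,P=load("top0")
# jaws patch
for (r0,r1,c0,c1) in((150,170,226,243),(198,213,222,244)):
    Q=P[r0:r1,c0:c1]; print(np.round(Q[::2,::2,2]*1000).astype(int)); print(np.round(Q[::2,::2,0][:,5]*1000),np.round(Q[5,::2,1]*1000))
E
```

```text
top0 0.08 108 x 0.508 0.646 zmax 0.162 x at top 0.5216
top0 0.1 396 x 0.507 0.646 zmax 0.165 x at top 0.5652
top0 0.12 373 x 0.509 0.641 zmax 0.165 x at top 0.5734
top0 0.14 362 x 0.526 0.623 zmax 0.168 x at top 0.5762
top0 0.16 341 x 0.526 0.622 zmax 0.165 x at top 0.5751
top0 0.18 326 x 0.532 0.618 zmax 0.162 x at top 0.5764
top0 0.2 331 x 0.532 0.617 zmax 0.161 x at top 0.5767
top0 0.22 339 x 0.534 0.621 zmax 0.161 x at top 0.5774
top0 0.24 339 x 0.534 0.62 zmax 0.162 x at top 0.5781
top0 0.26 330 x 0.534 0.62 zmax 0.16 x at top 0.5774
top0 0.28 325 x 0.534 0.623 zmax 0.161 x at top 0.5783
top0 0.3 345 x 0.536 0.623 zmax 0.161 x at top 0.5783
top0 0.32 332 x 0.536 0.622 zmax 0.16 x at top 0.5788
top0 0.34 433 x 0.531 0.629 zmax 0.166 x at top 0.5796
top0 0.36 410 x 0.529 0.631 zmax 0.168 x at top 0.5811
top0 0.38 373 x 0.529 0.634 zmax 0.168 x at top 0.5804
top0 0.4 27 x 0.545 0.598 zmax 0.148 x at top 0.5453
top0 0.42 13 x 0.575 0.589 zmax 0.128 x at top 0.5807
scene0 0.08 75 x 0.507 0.647 zmax 0.162 x at top 0.5224
scene0 0.1 247 x 0.509 0.645 zmax 0.168 x at top 0.5661
scene0 0
[... 1321 characters left out ...]
22  89]
 [139 144 144 133 104 115 120 118  87]
 [145 145 147 127 103  92  91 103  86]
 [151 151 150 128 103  83  82  83  82]]
[674. 643. 639. 635. 629. 625. 622. 620. 619. 615.] [140. 107. 103.  99.  94.  90.  84.  84.  98.]
[[143 147 155 153 134  96  89   1   0  -7   1]
 [143 155 158 153 138 112 160 151  -4  -1  -1]
 [134 155 157 154 135 109 160 147 125   3   3]
 [123 161 152 154 131 110 157 149 128  98  -2]
 [ 15 158 155 153 155 152 157 146 124  96   1]
 [ 15 157 158 157 159 159 162 148 122  -2   0]
 [ 18  17 152 152 151 154 154 144 114   0   3]
 [  2   3   3 119 128 126 120 124 112   0   5]]
[542. 536. 531. 527. 520. 515. 511. 507.] [122. 112. 108. 104. 102. 102.  89.  86.  85. 102.  97.]
```

```bash
cat >> h.py <<'E'
def rel(pos,Rm,o=None):
    from station import ctrl
    o=o or ctrl.get_obs(); A=R.from_rotvec(o["tool_rot"]).as_matrix()
    print("t",round(o["t"],2),"pos",np.round(o["tool_pos"],4),"trans cm",np.round(A.T@(np.array(pos)-o["tool_pos"])*100,2),"rot deg",np.round(np.degrees(R.from_matrix(A.T@Rm).as_rotvec()),2))
def frame(x,z):
    x=np.array(x,float);z=np.array(z,float);z/=np.linalg.norm(z);x-=z*(x@z);x/=np.linalg.norm(x)
    return np.stack([x,np.cross(z,x),z],1)
def shot(n,f):
    from station import ctrl
    c=ctrl.calibration(n);im,d=ctrl.get_image(n)
    cv2.imwrite(f"pics/{f}.png",im[:,:,::-1]); np.savez(f+".npz",im=im,d=d,**{k:c[k] for k in("fx","fy","cx","cy","T")})
    return im,d,cloud(d,c)
E
python3 -m creep '[{"hand":1,"translation":[5.0,-1.0,-1.0],"delta_rot":[0,0,0]},{"hand":1,"translation":[5.6,-1.2,-1.0],"delta_rot":[0,0,0]},{"hand":1,"translation":[5.6,-1.2,-1.0],"delta_rot":[0,0,0]},{"hand":1,"translation":[5.6,-1.2,-1.0],"delta_rot":[0,0,0]},{"hand":1,"translation":[5.6,-1.2,0],"delta_rot":[0,0,0]},{"hand":1,"translation":[5.6,-1.2,0],"delta_rot":[0,0,0]},{"hand":1,"translation":[5.6,-1.2,0],"delta_rot":[0,0,0]},{"hand":1,"translation":[5.6,-1.2,0],"delta_rot":[0,0,10]}]'
python3 - <<'E'
from h import *
n=np.array([.65,-.76,0]);t=np.radians(25)
rel([.645,-.322,.245],frame(n*np.cos(t)-[0,0,np.sin(t)],-n*np.sin(t)-[0,0,np.cos(t)]))
E
```

```text
t: 1.1
tool_pos: [0.5985, -0.346, 0.2786]
tool_rot: [-3.13, -0.268, 0.001]
contact_force: [-0.3, -0.9, 1.0]
opening: 0.0854
t 1.1 pos [ 0.5985 -0.346   0.2786] trans cm [ 5.   -1.57  3.36] rot deg [ 12.91 -22.66  58.25]
```

```bash
python3 -m creep '[{"hand":1,"translation":[2.5,-0.8,1.7],"delta_rot":[0,0,10]},{"hand":1,"translation":[2.5,-0.8,1.7],"delta_rot":[0,0,10]},{"hand":1,"translation":[0,0,0],"delta_rot":[0,0,10]},{"hand":1,"translation":[0,0,0],"delta_rot":[0,0,10]},{"hand":1,"translation":[0,0,0],"delta_rot":[0,0,10]},{"hand":1,"translation":[0,0,0],"delta_rot":[0,0,10]},{"hand":1,"translation":[0,0,0],"delta_rot":[0,-10,0]},{"hand":1,"translation":[0,0,0],"delta_rot":[0,-10,0]}]'
python3 - <<'E'
from h import *
shot("wrist","w1")
E
```

```text
t: 2.1
tool_pos: [0.6452, -0.3265, 0.2459]
tool_rot: [-2.678, 1.246, 0.479]
contact_force: [-0.8, 0.1, -0.9]
opening: 0.0855
```

View pics/w1.png

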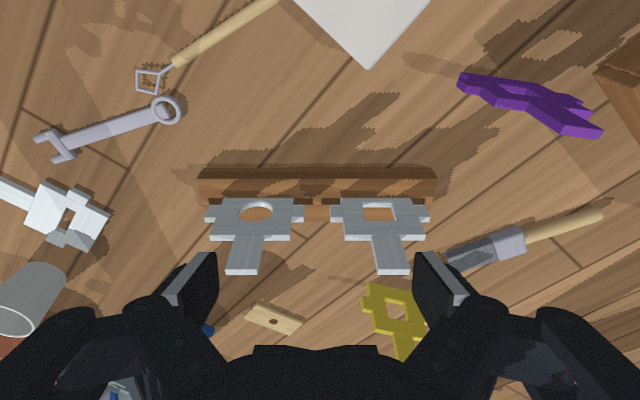

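Candidates: round die (255,212), square-holed die (380,212), purple (530,105), yellow (395,310), slot die (70,208). I'll pick the right one in the rack, at world ≈(0.515,-0.281), after checking it in a crop.

```bash
python3 - <<'E'
from h import *
im,d,P=load("w1")
s=im[180:290,190:450][:,:,::-1]; cv2.imwrite("pics/crop_c.png",cv2.resize(s,None,fx=3,fy=3,interpolation=2))
hsv=cv2.cvtColor(im,cv2.COLOR_RGB2HSV); m=(hsv[...,1]<60)&(d>0)&(P[...,2]>.034)
m[:190]=0;m[280:]=0;m[:,:200]=0;m[:,440:]=0
k,lab,st,ce=cv2.connectedComponentsWithStats(m.astype(np.uint8))
for i in range(1,k):
    if st[i,4]<300: continue
    Q=P[lab==i]; print(st[i],ce[i])
    v=np.array([.763,.646]);n=np.array([.646,-.763])
    T=Q[(Q[:,2]>.105)]; a=T[:,:2]@v; b=T[:,:2]@n
    B=Q[(Q[:,2]<.09)]; e=B[:,:2]@v; f=B[:,:2]@n
    print("tab",len(T),"along",a.min(),a.max(),np.median(a),"norm",np.percentile(b,[2,50,98]),"zmax",T[:,2].max())
    print("plate along",np.percentile(e,[.5,99.5]),"mid",np.percentile(e,[.5,99.5]).mean(),"norm",np.percentile(f,[2,50,98]))
    p=np.polyfit(e,f,1);print("yaw corr deg",np.degrees(np.arctan(p[0])), "tab line", np.polyfit(T[:,2],b,1))
    nb=np.median(b);print("tab xy",v*(a.min()+a.max())/2+n*np.median(b))
E
```

```text
[ 205  201  100   74 4014] [250.64000997 231.59965122]
tab 1034 along 0.33456984574991727 0.3647429086412217 0.3490279329309271 norm [0.54579857 0.55198904 0.55308661] zmax 0.1425526051720001
plate along [0.29492241 0.40449824] mid 0.34971032467084195 norm [0.54616673 0.55199369 0.55298305]
yaw corr deg 0.16086268151927544 tab line [-0.05969554  0.55899563]
tab xy [ 0.62337273 -0.19528962]
[ 330  201  101   74 3950] [383.90886076 232.08126582]
tab 1033 along 0.19307828644975103 0.22324954078590528 0.20893957449413156 norm [0.54553172 0.55170448 0.55290319] zmax 0.1429357126859123
plate along [0.15349505 0.26340049] mid 0.2084477698580967 norm [0.54584838 0.55172544 0.55276634]
yaw corr deg -0.008474724496813598 tab line [-0.06406657  0.55925275]
tab xy [ 0.51523016 -0.28647663]
[200 252  19  28 375] [207.83733333 265.76533333]
tab 375 along 0.32277946870015045 0.3288907207586015 0.32345136691279835 norm [0.66897931 0.68043992 0.68510829] zmax 0.2672360558180405Traceback (most recent call last):
  File "<stdin>", line 14, in <module>
    return _quantile_unchecked(
        a, q, axis, out, overwrite_input, method, keepdims, weights)
    return _ureduce(a,
                    func=_quantile_ureduce_func,
    ...<5 lines>...
                    overwrite_input=overwrite_input,
                    method=method)
    r = func(a, **kwargs)
    result = _quantile(arr,
                       quantiles=q,
    ...<2 lines>...
                       out=out,
                       weights=wgt)
    slices_having_nans = np.isnan(arr[-1, ...])
                                  ~~~^^^^^^^^^
IndexError: index -1 is out of bounds for axis 0 with size 0
```

View pics/crop_c.png

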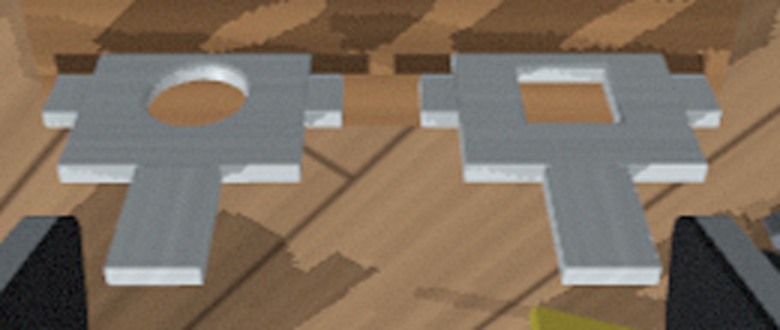

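Confirmed: the right one (crop (565,95)) has the square opening. Next I go above its tab.

```bash
python3 -m creep '[{"hand":1,"translation":[0,0,0],"delta_rot":[0,10,0]},{"hand":1,"translation":[0,0,0],"delta_rot":[0,10,0]},{"hand":1,"translation":[-4,0,0],"delta_rot":[0,0,-10]},{"hand":1,"translation":[-4,0,0],"delta_rot":[0,0,-10]},{"hand":1,"translation":[0,0,0],"delta_rot":[0,0,-10]},{"hand":1,"translation":[0,0,0],"delta_rot":[0,0,-10]},{"hand":1,"translation":[0,0,0],"delta_rot":[0,0,-10]},{"hand":1,"translation":[0,0,0],"delta_rot":[0,0,-10]}]'
python3 - <<'E'
from h import *
rel([.5137,-.2835,.2],frame([.763,.646,0],[0,0,-1]))
E
```

```text
t: 3.15
tool_pos: [0.5887, -0.2705, 0.2448]
tool_rot: [3.128, 0.284, 0.001]
contact_force: [0.2, 0.7, 0.1]
opening: 0.0851
t 3.15 pos [ 0.5887 -0.2705  0.2448] trans cm [-7.61 -0.07  4.47] rot deg [  0.06  -0.   -29.86]
```

```bash
python3 -m creep '[{"hand":0.7,"translation":[-3.8,0,2],"delta_rot":[0,0,0]},{"hand":0.7,"translation":[-3.8,0,2],"delta_rot":[0,0,0]},{"hand":0.7,"translation":[0,0,0.5],"delta_rot":[0,0,-10]},{"hand":0.7,"translation":[0,0,0],"delta_rot":[0,0,-10]},{"hand":0.7,"translation":[0,0,0],"delta_rot":[0,0,-9.9]},{"hand":0.7,"translation":[0,0,0],"delta_rot":[0,0,0]}]'
python3 - <<'E'
from h import *
shot("wrist","w2")
rel([.5137,-.2835,.119],frame([.763,.646,0],[0,0,-1]))
E
```

```text
t: 3.9
tool_pos: [0.5138, -0.2838, 0.1999]
tool_rot: [2.953, 1.07, 0.0]
contact_force: [-0.6, -0.6, 0.5]
opening: 0.0599
t 3.95 pos [ 0.5139 -0.2838  0.2   ] trans cm [ 0.   -0.04  8.1 ] rot deg [ 0.03  0.01 -0.47]
```

View pics/w2.png

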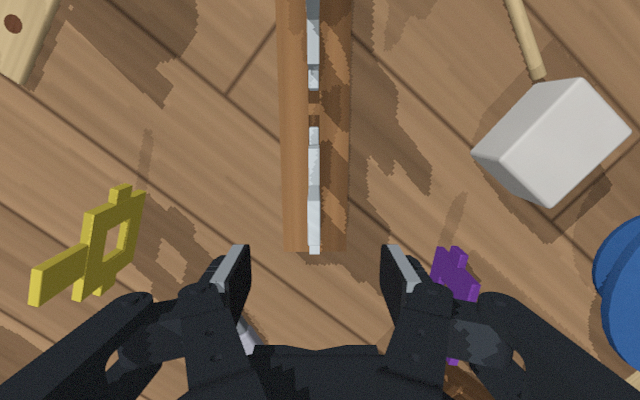

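```bash
python3 - <<'E'
from h import *
im,d,P=load("w2")
v=np.array([.763,.646]);n=np.array([.646,-.763])
for r in range(120,260,8):
    q=P[r,314]; print(r,im[r,314],q.round(4),"along",(q[:2]@v).round(4),"n",(q[:2]@n).round(4))
E
```

```text
120 [109  79  54] [ 0.5599 -0.2448  0.0087] along 0.2691 n 0.5484
128 [196 204 208] [ 0.5559 -0.2484  0.062 ] along 0.2637 n 0.5486
136 [177 182 186] [ 0.551  -0.2525  0.0624] along 0.2573 n 0.5485
144 [148 155 158] [ 0.5459 -0.2567  0.0614] along 0.2507 n 0.5485
152 [199 208 210] [ 0.5437 -0.2586  0.0939] along 0.2478 n 0.5486
160 [199 207 210] [ 0.539  -0.2625  0.0924] along 0.2417 n 0.5485
168 [180 187 192] [ 0.5345 -0.2663  0.0929] along 0.2358 n 0.5485
176 [179 186 190] [ 0.5297 -0.2703  0.0922] along 0.2296 n 0.5484
184 [175 183 186] [ 0.5252 -0.274   0.0937] along 0.2237 n 0.5484
192 [162 168 171] [ 0.5247 -0.2746  0.1164] along 0.223 n 0.5485
200 [169 174 179] [ 0.5249 -0.2745  0.1387] along 0.2232 n 0.5485
208 [198 206 210] [ 0.5216 -0.2773  0.1414] along 0.2188 n 0.5485
216 [199 206 209] [ 0.5174 -0.2807  0.1408] along 0.2135 n 0.5485
224 [204 211 214] [ 0.5133 -0.2842  0.1404] along 0.208 n 0.5484
232 [198 204 207] [ 0.509  -0.2877  0.1399] along 0.2025 n 0.5484
240 [195 203 205] [ 0.5054 -0.2908  0.1416] along 0.1978 n 0.5483
248 [201 209 211] [ 0.4847 -0.3077  0.0922] along 0.171 n 0.5479
256 [117  94  71] [ 0.4461 -0.3395 -0.0015] along 0.121 n 0.5472
```

Die position confirmed (tab centre at along=0.208, n=0.5485, top 0.141). Descend and grip.

```bash
python3 -m creep '[{"hand":0.7,"translation":[0,0,3],"delta_rot":[0,0,0]},{"hand":0.7,"translation":[0,0,3],"delta_rot":[0,0,0]},{"hand":0.7,"translation":[0,0,2.1],"delta_rot":[0,0,-0.5]},{"hand":0.7,"translation":[0,0,0],"delta_rot":[0,0,0]},{"hand":0,"translation":[0,0,0],"delta_rot":[0,0,0]},{"hand":0,"translation":[0,0,0],"delta_rot":[0,0,0]},{"hand":0,"translation":[0,0,0],"delta_rot":[0,0,0]},{"hand":0,"translation":[0,0,0],"delta_rot":[0,0,0]}]' 60
python3 -m creep '[{"hand":0,"translation":[0,0,0],"delta_rot":[0,0,0]},{"hand":0,"translation":[0,0,0],"delta_rot":[0,0,0]}]'
```

```text
t: 4.95
tool_pos: [0.5146, -0.2841, 0.1207]
tool_rot: [2.948, 1.085, 0.001]
contact_force: [-1.2, 1.6, 4.6]
opening: 0.0066
t: 5.2
tool_pos: [0.5146, -0.2841, 0.1207]
tool_rot: [2.948, 1.085, 0.001]
contact_force: [-1.9, 1.6, 5.7]
opening: 0.0069
```

```bash
python3 -m creep '[{"hand":0,"translation":[0,0,-0.5],"delta_rot":[0,0,0]},{"hand":0,"translation":[0,0,-1.5],"delta_rot":[0,0,0]},{"hand":0,"translation":[0,0,-2],"delta_rot":[0,0,0]},{"hand":0,"translation":[0,0,-3],"delta_rot":[0,0,0]},{"hand":0,"translation":[0,0,-3],"delta_rot":[0,0,0]},{"hand":0,"translation":[0,0,-3],"delta_rot":[0,0,0]},{"hand":0,"translation":[0,0,-3],"delta_rot":[0,0,0]},{"hand":0,"translation":[0,0,-3],"delta_rot":[0,0,0]}]'
python3 - <<'E'
from h import *
shot("wrist","w3")
# look pose for bracket: tool x roughly world x, TCP in front of mouth
rel([.575,-.03,.31],frame([1,-.02,0],[0,0,-1]))
E
```

```text
t: 6.2
tool_pos: [0.5142, -0.2841, 0.312]
tool_rot: [2.946, 1.085, 0.002]
contact_force: [-0.4, -1.4, -1.7]
opening: 0.007
t 6.25 pos [ 0.5156 -0.2851  0.3175] trans cm [ 21.07 -15.57   0.65] rot deg [ 0.48 -0.32 41.59]
```

View pics/w3.png

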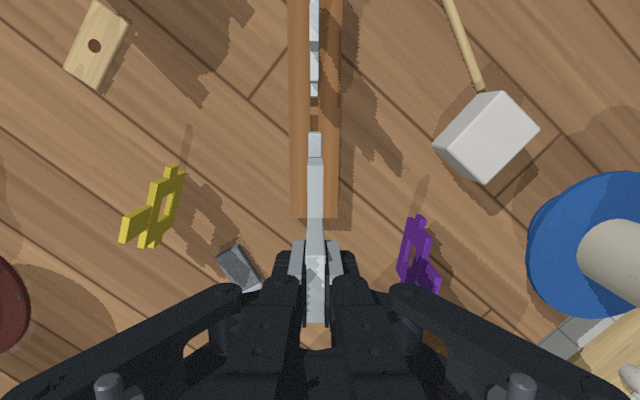

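```bash
python3 -m creep '[{"hand":0,"translation":[4,-2.8,-0.3],"delta_rot":[0,0,0]},{"hand":0,"translation":[4,-2.8,-0.3],"delta_rot":[0,0,0]},{"hand":0,"translation":[4,-2.8,-0.3],"delta_rot":[0,0,0]},{"hand":0,"translation":[4,-2.8,-0.3],"delta_rot":[0,0,0]},{"hand":0,"translation":[4,-2.8,0],"delta_rot":[0,0,10.4]},{"hand":0,"translation":[0,0,0],"delta_rot":[0,0,10.4]},{"hand":0,"translation":[0,0,0],"delta_rot":[0,0,10.4]},{"hand":0,"translation":[0,0,0],"delta_rot":[0,0,10.4]}]'
python3 -m creep '[{"hand":0,"translation":[0,0,0],"delta_rot":[0,0,0]},{"hand":0,"translation":[0,0,0],"delta_rot":[0,0,0]}]'
python3 - <<'E'
from h import *
shot("wrist","w4")
rel([.575,-.05,.33],frame([1,-.02,0],[0,0,-1]))
E
```

```text
t: 7.25
tool_pos: [0.5755, -0.0475, 0.3217]
tool_rot: [3.141, -0.04, 0.001]
contact_force: [0.4, -0.8, -1.7]
opening: 0.0069
t: 7.5
tool_pos: [0.5756, -0.0478, 0.3215]
tool_rot: [3.141, -0.028, 0.001]
contact_force: [0.1, -0.2, -1.5]
opening: 0.0071
t 7.55 pos [ 0.5756 -0.0478  0.3215] trans cm [-0.05  0.22 -0.85] rot deg [ 0.   -0.02  0.1 ]
```

View pics/w4.png

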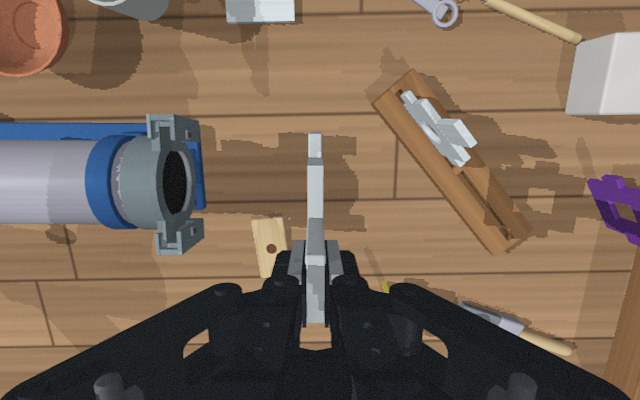

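The die is held (tab at (316,290)); bracket jaws are at (172,128) and (178,238). Now to measure them.

```bash
python3 - <<'E'
from h import *
im,d,P=load("w4")
cv2.imwrite("pics/crop_d.png",cv2.resize(im[105:265,80:220][:,:,::-1],None,fx=3.7,fy=3.7,interpolation=2))
z=(P[...,2]*1000).round().astype(int)
print("far jaw cols 140..206 step3"); 
for r in range(108,165,3): print(r,z[r,140:209:3])
print("near jaw")
for r in range(205,260,3): print(r,z[r,140:209:3])
E
```

```text
far jaw cols 140..206 step3
108 [ 0 -1 -1 -1 -1  0  1  0 -1 -2 -2 -1  0 -1  0 -1 -1 -1  0  1 -1 -1  1]
111 [-1  0  0 -2  0 -1  0 -1 -3 -2  1  1 -1 -1  0  0 -1 -2 -1  1 -1  0 -2]
114 [ -1   1   0 143 143 144   0   0  -2  -1 143 143  -1   0  -2  -1  -1  -1
  -1  -1  -2  -1  -2]
117 [ -2  -2  -1 144 143 145 143 144 144 144 144 144 139 132 125 116   0  -1
  -1  -1  -1  -1  -1]
120 [  0  -2   0 144 145 144 144 144 145 144 143 143 140 133 127 118 109 101
  92   0  -1  -1   0]
123 [ 13  12  13 145 143 140 140 142 141 140 144 144 140 133 125 118 111 102
  93  85  -2  -2  -1]
126 [ 18  16  15 144 143 142 142 140 142 141 141 145 140 133 126 119 110 103
  95  84   1   0  -3]
129 [ 15  16  15 145 145 141 141 138 132 124 143 146 141 135 129 120 112 104
  94  85   0  -1  -2]
132 [ 83  84  78 146 144 142 142 138 133 126 118 144 141 136 128 120 117 104
  96  87   2   0  -1]
135 [ 91  91 107 146 146 143 142 139 133 126 119 146 143 136 128 121 118 112
  96  87   4  -2  -1]
138 [124 125 124 124 142 143 144 140 132 127 121 145 143 137 129 122 120 106
  98  87   5  -2  -1]
141 [131 132 131 132 144 144 14
[... 1902 characters left out ...]
3 147 139 134 155 154 146 140 455
 124 115 106  98   0]
241 [ -1   0   0   1  -1  -1 157 154 154 152 146 148 146 157 155 149 140 134
 125 117  -1  -1  -1]
244 [  1   0   1  -2  -2   0 158 154 154 154 152 153 154 158 156 149 141 135
 125  -1  -1   1   0]
247 [ -1  -1   0  -1  -1   0 158 156 154 153 154 154 152 156 156 148 143 135
  -1  -2  -1  -1  -2]
250 [ -1  -1  -1   0   1  -2 159 159 158 158 158 158 156 157 157 151 142  -1
   0  -3  -3  -2  -1]
253 [  0  -1   0   0   1  -2 157 158 158 158 158 158 159 158 158  -1   0   0
   0  -1   0  -2  -2]
256 [-1  0 -1 -2  0  1 -1  0  0 -1 -2  0 -1 -1 -1 -1 -2  1 -1 -1 -1 -2 -1]
259 [-1 -3 -1 -1 -1 -2 -1  1 -1  0 -1  0 -1  0  0 -1  0 -2  1  0  0 -1 -2]
```

View pics/crop_d.png

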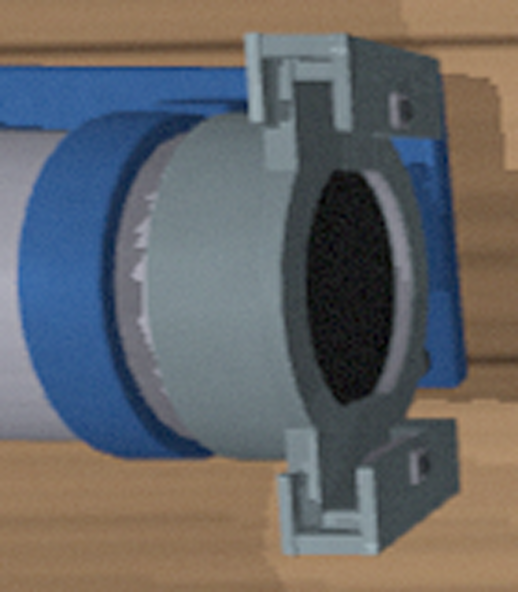

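```bash
python3 - <<'E'
from h import *
im,d,P=load("w4")
def pr(l,r0,r1,c0,c1,zmin=.05,zmax=.2):
    Q=P[r0:r1,c0:c1].reshape(-1,3);Q=Q[(Q[:,2]>zmin)&(Q[:,2]<zmax)];
    print(l,len(Q),"mean",Q.mean(0).round(4),"med",np.median(Q,0).round(4),"sd",Q.std(0).round(4),"min",Q.min(0).round(4),"max",Q.max(0).round(4)); return Q
a=pr("far outer wall top",114,121,149,172,.138); b=pr("near outer wall top",250,255,159,180,.15)
m=a.mean(0);n=b.mean(0); print("roll from walls",np.degrees(np.arctan2(m[2]-n[2],m[0]-n[0])),"sep",np.hypot(m[2]-n[2],m[0]-n[0]))
pr("far lip top",126,140,172,174,.14);pr("near lip top",231,250,180,183,.15)
Q=[pr("far leg face",132,150,164,170,.1,.139),pr("near leg face",222,240,168,176,.12,.15)]
pr("far lip face",120,138,182,198,.08,.132);pr("near lip face",230,245,186,198,.1,.15)
A=np.vstack(Q); G=np.c_[A[:,0]-.575,A[:,2]-.112,np.ones(len(A))]; s=np.linalg.lstsq(G,A[:,1],rcond=None)[0]; print("leg plane y=",s,"rms",(G@s-A[:,1]).std())
# extremes of jaws
J=P[105:260,145:200].reshape(-1,3);J=J[(J[:,2]>.125)&(J[:,2]<.17)];print("x ext",np.percentile(J[:,0],[.3,99.7]))
# barrel axis
v,u=np.mgrid[0:400,0:640]
K=(u<90)&(v>135)&(v<228)&(P[...,2]>.12); B=P[K]
# fit cylinder axis: x=x0+s*y, circle radius 45
from scipy.optimize import least_squares
f=lambda p:np.hypot(B[:,0]-(p[0]+p[1]*(B[:,1]-.085)),B[:,2]-p[2])-.045
r=least_squares(f,[.575,.02,.112]); print("axis x at y=.085, slope, z",r.x,"rms",r.fun.std(),B[:,1].min(),B[:,1].max())
K=(u>118)&(u<142)&(v>150)&(v<225)&(P[...,2]>.12);C=P[K]
g=lambda p:np.hypot(C[:,0]-p[0],C[:,2]-p[1])-.05
r=least_squares(g,[.575,.112]);print("collar",r.x,r.fun.std(),C[:,1].min(),C[:,1].max())
# die in hand
v_=P[125:330,300:330].reshape(-1,3);
for r in range(130,330,10):
    print(r,P[r,316].round(4),end=";")
E
```

```text
far outer wall top 149 mean [0.6417 0.0948 0.1437] med [0.6418 0.0951 0.1437] sd [0.0017 0.0063 0.0007] min [0.6391 0.0838 0.1414] max [0.6448 0.1053 0.1456]
near outer wall top 105 mean [0.5126 0.0976 0.1581] med [0.5125 0.0979 0.1581] sd [0.0015 0.006  0.0006] min [0.51   0.0873 0.1561] max [0.5153 0.1078 0.1594]
roll from walls -6.357067136868627 sep 0.129939692180835
far lip top 28 mean [0.6277 0.0841 0.1452] med [0.6277 0.0841 0.1453] sd [0.0037 0.0007 0.0007] min [0.6217 0.0829 0.1439] max [0.6336 0.086  0.1463]
near lip top 57 mean [0.5242 0.0851 0.1558] med [0.5243 0.0849 0.156 ] sd [0.0054 0.0006 0.0015] min [0.515  0.084  0.1524] max [0.5332 0.0867 0.1585]
far leg face 107 mean [0.6192 0.0983 0.1286] med [0.6192 0.0982 0.1285] sd [0.0049 0.0003 0.004 ] min [0.6106 0.0976 0.1208] max [0.6278 0.099  0.136 ]
near leg face 138 mean [0.5289 0.1004 0.1402] med [0.5289 0.1005 0.1403] sd [0.0055 0.0003 0.005 ] min [0.5182 0.099  0.1298] max [0.5402 0.1011 0.1484]
far lip face 285 mean [0.6297 0.0818 0.1079] med [0.6297 0.082  0.1093] sd [0.0052 0.0008 0.0131] min [0.6197 0.0788 0.0
[... 412 characters left out ...]
13013395
collar [0.57627235 0.11274365] 0.02418174184297413 -0.04993122545125865 0.1488295790052211
130 [ 0.6207 -0.0504 -0.001 ];140 [ 0.6422 -0.0499  0.455 ];150 [ 0.6219 -0.0499  0.265 ];160 [ 0.6172 -0.0498  0.2734];170 [ 0.615  -0.0498  0.2939];180 [ 0.6097 -0.0497  0.2927];190 [ 0.6046 -0.0496  0.2934];200 [ 0.5996 -0.0495  0.2945];210 [ 0.594  -0.0494  0.2937];220 [ 0.5899 -0.0493  0.2978];230 [ 0.5905 -0.0493  0.3141];240 [ 0.5906 -0.0493  0.3268];250 [ 0.5904 -0.0493  0.3367];260 [ 0.5886 -0.0492  0.342 ];270 [ 0.5839 -0.0491  0.3409];280 [ 0.5799 -0.0491  0.3415];290 [ 0.5761 -0.049   0.3424];300 [ 0.5713 -0.0489  0.3418];310 [ 0.5663 -0.0488  0.341 ];320 [ 0.5623 -0.0488  0.3419];
```

```bash
python3 - <<'E'
from h import *
from scipy.optimize import least_squares
im,d,P=load("w4")
v,u=np.mgrid[0:400,0:640]
ok=(d>0)&(P[...,2]<.2)
B=P[ok&(u<85)&(v>140)&(v<222)&(P[...,2]>.12)]
f=lambda p:np.hypot(B[:,0]-(p[0]+p[1]*(B[:,1]-.095)),B[:,2]-p[2])-.045
r=least_squares(f,[.575,.02,.112],loss="soft_l1",f_scale=.002);print("barrel x@y=.095,slope,z",r.x,np.abs(r.fun).mean(),B[:,1].min(),B[:,1].max())
C=P[ok&(u>122)&(u<150)&(v>145)&(v<225)&(P[...,2]>.12)]
f=lambda p:np.hypot(C[:,0]-p[0],C[:,2]-p[1])-p[2]
r=least_squares(f,[.575,.112,.05],loss="soft_l1",f_scale=.002);print("collar",r.x,np.abs(r.fun).mean())
for nm in("top0","scene0"):
    im2,d2,P2=load(nm);o=(d2>0)&(P2[...,2]<.2)&(P2[...,1]>.17)&(P2[...,1]<.32)&(P2[...,2]>.125)&(P2[...,0]>.5)&(P2[...,0]<.66)
    B=P2[o]; f=lambda p:np.hypot(B[:,0]-(p[0]+p[1]*(B[:,1]-.095)),B[:,2]-p[2])-.045
    r=least_squares(f,[.575,.02,.112],loss="soft_l1",f_scale=.002);print(nm,r.x,np.abs(r.fun).mean())
# roll: rim pts (walls+lips) about each jaw: z = zc + slope*x shared
far=P[112:140,146:175];nr=P[226:256,158:184]
def top(Q,zl,zh): 
    Q=Q.reshape(-1,3); return Q[(Q[:,2]>zl)&(Q[:,2]<zh)]
a=top(P[114:121,149:172],.141,.147);b=top(P[126:140,172:174],.141,.149);c=top(P[250:255,159:180],.154,.161);e=top(P[231:250,180:183],.15,.161)
A=np.vstack([a,b,c,e]); p=np.polyfit(A[:,0],A[:,2],1); print("roll",np.degrees(np.arctan(p[0])),"z@.575",np.polyval(p,.575),(np.polyval(p,A[:,0])-A[:,2]).std())
# ear-slot outer walls (inner face), die yaw in hand
hs=cv2.cvtColor(im,cv2.COLOR_RGB2HSV)
for r in range(150,225,8):
    row=(P[r,290:345,2]>.2)&(d[r,290:345]>0); uu=np.where(row)[0]+290
    if len(uu): print(r,uu.min(),uu.max(),P[r,uu.min()+1].round(4),P[r,uu.max()-1].round(4))
for r in range(268,320,10):
    row=(P[r,290:345,2]>.335)&(P[r,290:345,2]<.35); uu=np.where(row)[0]+290
    if len(uu): print("tab",r,uu.min(),uu.max(),P[r,uu.min()].round(4),P[r,uu.max()].round(4))
E
```

```text
barrel x@y=.095,slope,z [0.57283943 0.02305663 0.1109153 ] 0.0004761105738146814 0.16899201180022805 0.2760341066729157
collar [0.57425944 0.11415813 0.04731998] 0.0007726564258536611
top0 [0.57444034 0.02272666 0.1116099 ] 0.0011368300618765912
scene0 [0.5724268  0.02349764 0.11211253] 0.0017996004868000104
roll -6.228238242610428 z@.575 0.15094101126183726 0.0008751981979733512
150 309 321 [ 0.6218 -0.0464  0.2637] [ 0.6217 -0.0523  0.2643]
158 309 321 [ 0.6174 -0.0464  0.2663] [ 0.6172 -0.0522  0.2652]
166 308 323 [ 0.6171 -0.0463  0.2943] [ 0.6168 -0.0528  0.293 ]
174 308 323 [ 0.6129 -0.0462  0.293 ] [ 0.6127 -0.0528  0.2929]
182 308 323 [ 0.6091 -0.0461  0.2946] [ 0.6087 -0.0527  0.2934]
190 308 323 [ 0.6045 -0.046   0.293 ] [ 0.6045 -0.0527  0.2933]
198 308 322 [ 0.6006 -0.0459  0.2939] [ 0.6006 -0.0521  0.2944]
206 308 322 [ 0.5961 -0.0458  0.2934] [ 0.5962 -0.052   0.294 ]
214 308 322 [ 0.5919 -0.0457  0.2936] [ 0.5916 -0.052   0.293 ]
222 308 323 [ 0.5903 -0.0458  0.3019] [ 0.5902 -0.0523  0.3019]
tab 268 290 344 [ 0.5863 -0.0394  0.3437] [ 0.5819 -0.0604  0.3357]
tab 278 298 333 [ 0.585  -0.0426  0.3491] [ 0.5852 -0.0553  0.3499]
tab 288 302 328 [ 0.5814 -0.044   0.3499] [ 0.5809 -0.0534  0.3494]
tab 298 302 329 [ 0.5772 -0.0439  0.3497] [ 0.5768 -0.0538  0.3494]
tab 308 302 328 [ 0.573  -0.0438  0.3496] [ 0.5728 -0.0534  0.3496]
tab 318 302 329 [ 0.5685 -0.0436  0.3494] [ 0.5685 -0.0537  0.3496]
```

```bash
python3 - <<'E'
from h import *
im,d,P=load("w4")
for c in(162,164,166,168): print(c,[(r,*(P[r,c]*1000).round(1)[[0,2]]) for r in range(121,134)])
for c in(168,171,174,176): print(c,[(r,*(P[r,c]*1000).round(1)[[0,2]]) for r in range(237,252)])
s=im[105:160,140:205][:,:,::-1];t=im[205:260,140:205][:,:,::-1]
cv2.imwrite("pics/crop_e.png",cv2.resize(np.hstack([s,t]),None,fx=6,fy=6,interpolation=0))
E
```

```text
162 [(121, np.float64(638.2), np.float64(140.2)), (122, np.float64(637.3), np.float64(139.9)), (123, np.float64(636.4), np.float64(140.1)), (124, np.float64(635.5), np.float64(140.3)), (125, np.float64(634.6), np.float64(139.3)), (126, np.float64(633.7), np.float64(141.2)), (127, np.float64(632.6), np.float64(135.5)), (128, np.float64(631.6), np.float64(134.6)), (129, np.float64(630.8), np.float64(136.1)), (130, np.float64(629.8), np.float64(135.7)), (131, np.float64(628.9), np.float64(135.8)), (132, np.float64(627.9), np.float64(135.9)), (133, np.float64(627.0), np.float64(135.9))]
164 [(121, np.float64(638.2), np.float64(139.1)), (122, np.float64(637.3), np.float64(139.3)), (123, np.float64(636.4), np.float64(140.7)), (124, np.float64(635.5), np.float64(140.0)), (125, np.float64(634.6), np.float64(140.3)), (126, np.float64(633.7), np.float64(141.6)), (127, np.float64(632.4), np.float64(130.9)), (128, np.float64(631.5), np.float64(131.5)), (129, np.float64(630.6), np.float64(131.9)), (130, np.float64(629.6), np.float64(131.1)), (131, np.float64(628.7), np.float64(131.7)), (132, np.f
[... 3279 characters left out ...]
 np.float64(159.2))]
176 [(237, np.float64(518.0), np.float64(131.1)), (238, np.float64(517.9), np.float64(133.9)), (239, np.float64(518.0), np.float64(137.1)), (240, np.float64(519.0), np.float64(142.3)), (241, np.float64(519.3), np.float64(145.9)), (242, np.float64(519.4), np.float64(148.9)), (243, np.float64(519.9), np.float64(152.8)), (244, np.float64(519.1), np.float64(153.6)), (245, np.float64(517.9), np.float64(153.2)), (246, np.float64(516.7), np.float64(152.8)), (247, np.float64(515.3), np.float64(152.2)), (248, np.float64(515.2), np.float64(154.4)), (249, np.float64(515.0), np.float64(156.6)), (250, np.float64(513.8), np.float64(156.3)), (251, np.float64(513.8), np.float64(158.8))]
```

View pics/crop_e.png

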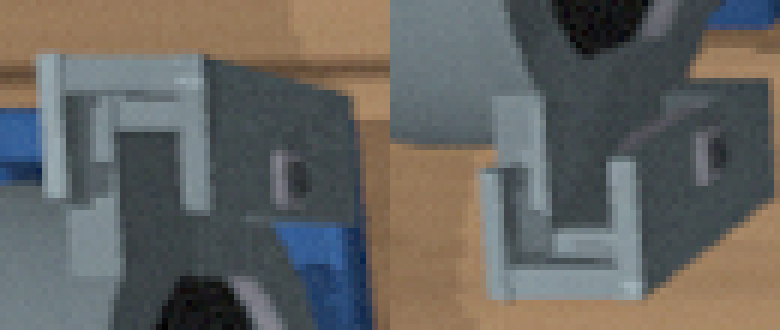

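Measured: bracket roll −6.4° (far jaw lower), yaw −1.35°, axis x = 0.5728; slot width comes out at 113.7 mm, against the 114 mm it should be. I now turn the die to that roll above the slots.

```bash
cat >> h.py <<'E'
def tgt(s,dy=0,dx=0,roll=6.4,yaw=.0235):
    a=np.radians(roll);h=np.array([1,-yaw,0])/np.hypot(1,yaw)
    e=h*np.cos(a)-np.array([0,0,np.sin(a)]);up=h*np.sin(a)+np.array([0,0,np.cos(a)])
    A=np.array([.5728+dx,.0950+dy,.112])+[.0001,.0012,0]
    return A+up*(s+.069),frame(e,-up)
E
python3 - <<'E'
from h import *
rel(*tgt(.085,dy=-.1)); rel(*tgt(.085))
E
```

```text
t 7.55 pos [ 0.5756 -0.0478  0.3215] trans cm [ 1.37 -4.39  5.64] rot deg [ 0.02 -6.42  0.3 ]
t 7.55 pos [ 0.5756 -0.0478  0.3215] trans cm [  1.18 -14.38   5.64] rot deg [ 0.02 -6.42  0.3 ]
```

```bash
python3 -m creep '[{"hand":0,"translation":[1.2,-2,0],"delta_rot":[0,-3.2,0]},{"hand":0,"translation":[0,-3,0],"delta_rot":[0,-3.2,0.3]},{"hand":0,"translation":[0,-3,0],"delta_rot":[0,0,0]},{"hand":0,"translation":[0,-3,0],"delta_rot":[0,0,0]},{"hand":0,"translation":[0,-2,0],"delta_rot":[0,0,0]},{"hand":0,"translation":[0,-1.3,0],"delta_rot":[0,0,0]},{"hand":0,"translation":[0,0,0],"delta_rot":[0,0,0]},{"hand":0,"translation":[0,0,0],"delta_rot":[0,0,0]}]'
python3 - <<'E'
from h import *
im,d,P=shot("wrist","w5")
rel(*tgt(.085))
E
```

```text
t: 8.55
tool_pos: [0.5911, 0.0943, 0.3213]
tool_rot: [-3.136, 0.041, 0.175]
contact_force: [0.3, 0.3, -2.5]
opening: 0.0069
t 8.6 pos [0.591  0.0942 0.3213] trans cm [ 0.53 -0.16  5.6 ] rot deg [ 0.03 -0.   -0.16]
```

View pics/w5.png

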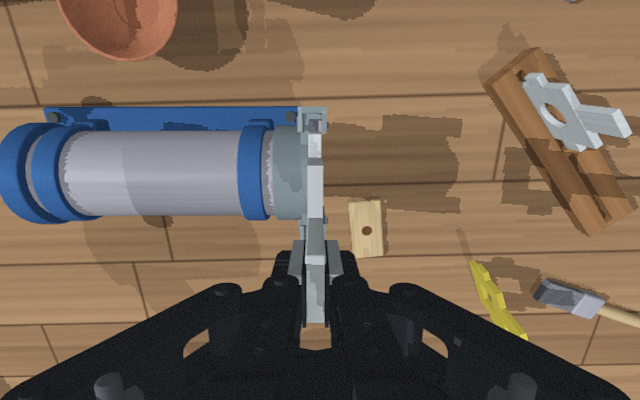

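```bash
python3 -m creep '[{"hand":0,"translation":[0.5,-0.16,1],"delta_rot":[0,0,-0.15]},{"hand":0,"translation":[0,0,1.5],"delta_rot":[0,0,0]},{"hand":0,"translation":[0,0,1.5],"delta_rot":[0,0,0]},{"hand":0,"translation":[0,0,1.5],"delta_rot":[0,0,0]},{"hand":0,"translation":[0,0,1],"delta_rot":[0,0,0]},{"hand":0,"translation":[0,0,0],"delta_rot":[0,0,0]},{"hand":0,"translation":[0,0,0],"delta_rot":[0,0,0]}]'
python3 - <<'E'
from h import *
im,d,P=shot("wrist","w6"); shot("scene","s6"); shot("top","t6")
rel(*tgt(.075))
a=cv2.resize(im[70:270,260:380][:,:,::-1],None,fx=3,fy=3,interpolation=2)
z=np.load("s6.npz")["im"][:,:,::-1]; b=cv2.resize(z[120:270,340:440],(400,600),interpolation=2)
cv2.imwrite("pics/crop_f.png",np.hstack([a,b]))
E
```

```text
t: 9.48
tool_pos: [0.5887, 0.0963, 0.2559]
tool_rot: [-3.136, 0.036, 0.175]
contact_force: [1.5, -1.9, -2.3]
opening: 0.0071
t 9.62 pos [0.5887 0.0964 0.2559] trans cm [0.03 0.06 0.08] rot deg [0.04 0.01 0.03]
```

View pics/crop_f.png

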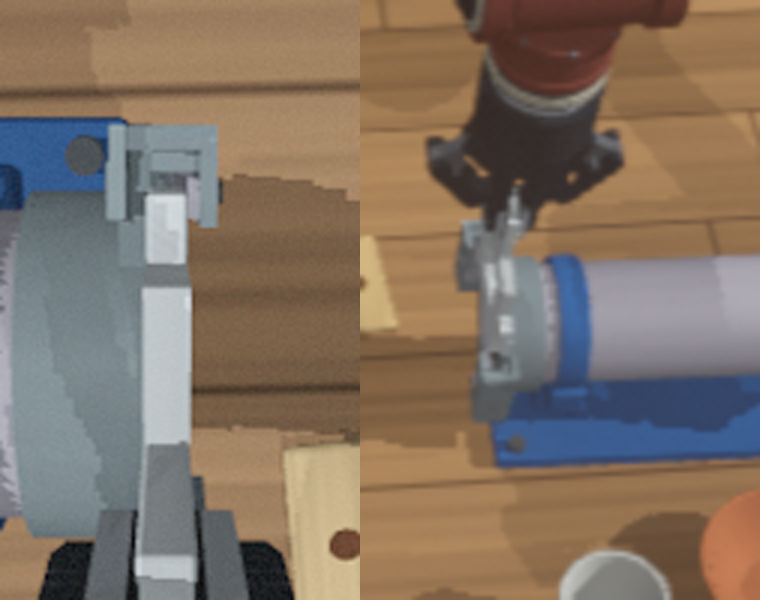

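```bash
python3 - <<'E'
from h import *
im,d,P=load("w6")
for r in list(range(114,160,3))+[170,190,210]:
    print(r,[tuple((P[r,c]*1000).round().astype(int)) if c in(300,330) else tuple((P[r,c]*1000).round(1)[[1,2]].tolist()) for c in(300,304,307,309,310,312,316,320,321,322,323,326,329)])
E
```

```text
114 [(np.int64(643), np.int64(105), np.int64(144)), (102.1, 143.3), (100.0, 142.0), (98.6, 143.4), (97.8, 144.2), (96.4, 144.2), (93.6, 143.8), (90.7, 143.7), (90.0, 142.9), (89.3, 144.1), (88.6, 143.6), (86.5, 144.9), (84.3, 143.3)]
117 [(np.int64(641), np.int64(105), np.int64(145)), (102.2, 143.2), (100.1, 143.1), (98.6, 143.5), (97.9, 143.3), (96.5, 143.1), (93.6, 143.6), (90.8, 143.4), (90.1, 142.7), (89.4, 144.1), (88.6, 142.9), (86.5, 144.5), (84.4, 144.2)]
120 [(np.int64(639), np.int64(105), np.int64(145)), (102.4, 140.3), (100.2, 140.8), (98.8, 140.8), (98.0, 141.1), (96.6, 139.4), (93.7, 140.1), (90.8, 139.5), (90.1, 140.6), (89.3, 140.2), (88.6, 139.6), (86.4, 139.6), (84.4, 143.9)]
123 [(np.int64(637), np.int64(105), np.int64(143)), (102.4, 142.3), (100.2, 142.1), (93.6, 381.0), (98.1, 140.8), (96.7, 139.1), (93.7, 140.5), (90.8, 140.0), (90.1, 140.4), (89.3, 138.8), (88.6, 140.7), (86.5, 140.7), (93.6, 381.0)]
126 [(np.int64(635), np.int64(105), np.int64(144)), (102.5, 142.0), (100.3, 140.8), (98.9, 140.6), (98.1, 141.9), (96.7, 140.2), (93.8, 140.0), (90.8, 140.1), (90.1
[... 2618 characters left out ...]
.3)]
170 [(np.int64(604), np.int64(106), np.int64(151)), (103.3, 151.0), (101.1, 150.5), (97.7, 224.3), (97.2, 223.3), (96.2, 222.6), (94.2, 224.9), (92.2, 222.6), (91.7, 222.8), (91.2, 222.9), (90.7, 224.1), (82.8, -1.2), (79.2, -1.2)]
190 [(np.int64(591), np.int64(106), np.int64(158)), (103.5, 158.4), (101.3, 159.5), (98.0, 224.9), (97.5, 224.7), (96.4, 225.8), (94.4, 224.0), (92.4, 225.0), (91.9, 224.8), (91.4, 225.1), (90.8, 224.4), (83.1, -1.5), (79.4, -0.5)]
210 [(np.int64(577), np.int64(107), np.int64(161)), (104.0, 160.0), (101.7, 161.4), (98.3, 226.1), (97.8, 226.2), (96.7, 225.7), (94.7, 226.7), (92.6, 226.7), (92.1, 225.2), (91.5, 225.8), (91.0, 226.1), (83.4, -2.1), (79.5, -1.9)]
```

```bash
python3 - <<'E'
from h import *
im,d,P=load("w6")
for c in(312,316,320): print([(r,*(P[r,c]*1000).round(1)[[0,2]].tolist()) for r in list(range(131,138))+list(range(154,172,2))])
print([(r,*(P[r,304]*1000).round(1)[[0,2]].tolist()) for r in range(116,130)],[(r,*(P[r,314]*1000).round(1)[[0,2]].tolist()) for r in range(116,130)])
for c in (312,316): print([(r,*(P[r,c]*1000).round(1)[[0,2]].tolist()) for r in range(210,262,3)])
E
```

```text
[(131, 622.7, 91.7), (132, 621.9, 91.9), (133, 635.8, 179.3), (134, 637.4, 191.9), (135, 636.7, 191.3), (136, 636.4, 193.0), (137, 635.8, 192.8), (154, 626.0, 193.8), (156, 624.9, 194.1), (158, 623.4, 192.9), (160, 624.4, 201.4), (162, 625.3, 209.3), (164, 626.1, 216.6), (166, 626.9, 223.4), (168, 626.1, 224.3), (170, 624.6, 222.6)]
[(131, 622.9, 93.1), (132, 622.0, 92.9), (133, 635.7, 179.0), (134, 637.0, 190.3), (135, 636.6, 191.4), (136, 636.1, 191.8), (137, 635.6, 191.9), (154, 625.8, 193.0), (156, 624.5, 192.8), (158, 623.4, 193.0), (160, 624.3, 201.4), (162, 625.2, 209.4), (164, 626.1, 216.8), (166, 626.7, 222.9), (168, 626.1, 224.5), (170, 625.2, 224.9)]
[(131, 629.1, 131.4), (132, 627.9, 129.2), (133, 635.9, 180.6), (134, 637.3, 192.1), (135, 636.7, 191.8), (136, 636.1, 191.7), (137, 635.8, 193.2), (154, 625.7, 192.7), (156, 624.7, 193.5), (158, 623.4, 193.1), (160, 624.3, 201.5), (162, 625.4, 210.1), (164, 626.0, 216.7), (166, 626.9, 224.0), (168, 625.7, 223.2), (170, 624.5, 222.6)]
[(116, 642.0, 144.1), (117, 641.2, 143.2), (118, 640.5, 143.2), (119, 639.8, 143.5), (120, 63
[... 551 characters left out ...]
26.3), (219, 600.7, 230.0), (222, 601.3, 234.9), (225, 601.9, 239.5), (228, 601.6, 242.2), (231, 602.7, 247.6), (234, 603.6, 252.2), (237, 603.0, 253.9), (240, 670.0, 381.0), (243, 604.2, 261.7), (246, 605.3, 266.0), (249, 605.0, 267.9), (252, 605.4, 271.0), (255, 605.2, 272.8), (258, 605.2, 275.0), (261, 603.5, 274.4)]
[(210, 604.3, 226.7), (213, 602.6, 226.7), (216, 600.7, 226.3), (219, 600.4, 229.4), (222, 601.0, 234.4), (225, 601.8, 239.4), (228, 602.4, 244.0), (231, 602.8, 247.8), (234, 602.3, 249.8), (237, 603.7, 255.4), (240, 603.7, 258.2), (243, 604.1, 261.5), (246, 604.5, 264.8), (249, 605.5, 268.9), (252, 605.4, 271.1), (255, 605.2, 273.0), (258, 604.8, 274.5), (261, 603.5, 274.5)]
```

Ear's back face measures about 0.2 mm behind the leg edge and the die about 0.8 mm short in x, so I correct +0.08 cm x and +0.10 cm y, then descend to just above the jaws.

```bash
python3 -m creep '[{"hand":0,"translation":[0.08,0.1,0],"delta_rot":[0,0,0]},{"hand":0,"translation":[0,0,1],"delta_rot":[0,0,0]},{"hand":0,"translation":[0,0,0.8],"delta_rot":[0,0,0]},{"hand":0,"translation":[0,0,0],"delta_rot":[0,0,0]},{"hand":0,"translation":[0,0,0],"delta_rot":[0,0,0]}]'
python3 - <<'E'
from h import *
im,d,P=shot("wrist","w7")
rel(*tgt(.055)); from station import ctrl; o=ctrl.get_obs();print(o["contact_force"],o["wrist_torque"])
a=cv2.resize(im[80:280,260:380][:,:,::-1],None,fx=3,fy=3,interpolation=2)
cv2.imwrite("pics/crop_g.png",a)
for r in(120,126,130,133,136,140,144,150): print(r,[tuple((P[r,c]*1000).round(1).tolist()) for c in(306,309,311,316,321,323,325)])
E
```

```text
t: 10.25
tool_pos: [0.5875, 0.0957, 0.2381]
tool_rot: [-3.135, 0.036, 0.175]
contact_force: [0.0, -0.4, -2.4]
opening: 0.0069
t 10.3 pos [0.5876 0.0957 0.2384] trans cm [-0.06 -0.02  0.33] rot deg [ 0.   -0.03  0.04]
[ 0.72668414  0.59109254 -1.62357644] [ 0.06825313 -0.13723527  0.00575209]
120 [(640.1, 99.8, 142.8), (640.2, 97.7, 144.5), (640.1, 96.4, 144.0), (640.0, 93.1, 143.9), (639.9, 89.8, 143.2), (639.9, 88.5, 143.4), (640.0, 87.2, 144.6)]
126 [(636.0, 99.9, 141.8), (635.7, 98.0, 140.3), (635.7, 96.6, 140.5), (635.5, 93.2, 139.7), (635.6, 89.8, 140.8), (635.4, 88.5, 139.9), (635.3, 87.1, 139.5)]
130 [(633.2, 100.1, 140.8), (633.0, 98.0, 139.8), (625.5, 97.5, 93.4), (625.4, 93.4, 93.3), (625.7, 89.3, 95.6), (625.5, 87.6, 94.7), (626.5, 86.1, 101.1)]
133 [(631.2, 100.1, 140.9), (631.2, 98.1, 141.5), (634.3, 96.4, 159.8), (634.5, 93.3, 161.7), (633.4, 90.1, 155.4), (630.4, 88.5, 137.8), (631.1, 87.2, 142.2)]
136 [(629.3, 100.2, 141.9), (635.2, 97.3, 175.2), (635.0, 96.2, 174.0), (634.9, 93.3, 174.1), (634.8, 90.4, 173.8), (628.4, 88.5, 138.2), (629.1, 87.3, 142.5)]
140 [(626.6, 100.2, 141.9), (632.7, 97.4, 174.3), (632.6, 96.3, 173.8), (632.8, 93.3, 175.0), (632.8, 90.4, 175.3), (625.5, 88.6, 137.3), (626.5, 87.3, 142.8)]
144 [(623.9, 100.3, 142.0), (630.4, 97.5, 174.1), (630.3, 96.3, 174.2), (630.3, 93.4, 174.2), (630.2, 90.5, 174.4), (623.1, 88.6, 139.3), (623.7, 87.3, 142.6)]
150 [(619.7, 100.5, 142.1), (626.9, 97.6, 174.7), (627.1, 96.4, 175.8), (627.0, 93.5, 175.4), (626.9, 90.5, 175.2), (587.5, 86.1, -1.1), (587.4, 83.8, -1.7)]
```

View pics/crop_g.png

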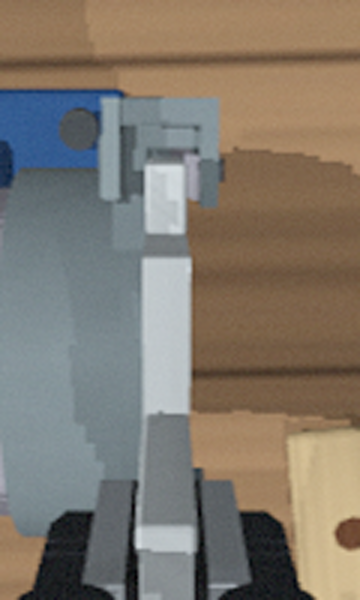

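```bash
python3 -m creep '[{"hand":0,"translation":[0,0,0.3],"delta_rot":[0,0,0]},{"hand":0,"translation":[0,0,0.3],"delta_rot":[0,0,0]},{"hand":0,"translation":[0,0,0.2],"delta_rot":[0,0,0]},{"hand":0,"translation":[0,0,0],"delta_rot":[0,0,0]}]'
python3 -m creep '[{"hand":0,"translation":[0,0,0.2],"delta_rot":[0,0,0]},{"hand":0,"translation":[0,0,0.2],"delta_rot":[0,0,0]},{"hand":0,"translation":[0,0,0],"delta_rot":[0,0,0]}]'
python3 - <<'E'
from h import *
rel(*tgt(.045)); from station import ctrl; o=ctrl.get_obs();print(o["contact_force"],o["wrist_torque"])
E
```

```text
t: 10.8
tool_pos: [0.5864, 0.0956, 0.2298]
tool_rot: [-3.135, 0.036, 0.176]
contact_force: [-0.0, 0.5, -2.5]
opening: 0.007
t: 11.18
tool_pos: [0.586, 0.0956, 0.2259]
tool_rot: [-3.135, 0.036, 0.176]
contact_force: [0.4, 0.7, -2.6]
opening: 0.007
t 11.18 pos [0.586  0.0956 0.2259] trans cm [-0.03 -0.03  0.07] rot deg [0.01 0.03 0.04]
[ 0.44717074  0.74467111 -2.58076084] [ 0.0161909  -0.14798319 -0.06483928]
```

```bash
python3 -m creep '[{"hand":0,"translation":[0,0,0.2],"delta_rot":[0,0,0]},{"hand":0,"translation":[0,0,0.2],"delta_rot":[0,0,0]},{"hand":0,"translation":[0,0,0.1],"delta_rot":[0,0,0]}]'
python3 -m creep '[{"hand":0,"translation":[0,0,0.2],"delta_rot":[0,0,0]},{"hand":0,"translation":[0,0,0.2],"delta_rot":[0,0,0]},{"hand":0,"translation":[0,0,0.1],"delta_rot":[0,0,0]}]'
python3 - <<'E'
from h import *
rel(*tgt(.035)); from station import ctrl; o=ctrl.get_obs();print(o["contact_force"],o["wrist_torque"])
E
```

```text
t: 11.55
tool_pos: [0.5855, 0.0957, 0.221]
tool_rot: [-3.135, 0.036, 0.176]
contact_force: [-0.4, -0.2, -2.8]
opening: 0.0072
t: 11.92
tool_pos: [0.5852, 0.0959, 0.2165]
tool_rot: [-3.135, 0.036, 0.175]
contact_force: [0.6, 0.9, -0.4]
opening: 0.007
t 11.93 pos [0.5852 0.0959 0.2165] trans cm [-0.06 -0.01  0.12] rot deg [-0.01 -0.03  0.04]
[ 0.62589788  0.85946924 -0.42227567] [ 0.19458116 -0.09578979 -0.06242137]
```

```bash
python3 -m creep '[{"hand":0,"translation":[0,0,0.15],"delta_rot":[0,0,0]},{"hand":0,"translation":[0,0,0.15],"delta_rot":[0,0,0]}]'
python3 -m creep '[{"hand":0,"translation":[0,0,0.15],"delta_rot":[0,0,0]},{"hand":0,"translation":[0,0,0.15],"delta_rot":[0,0,0]}]'
python3 - <<'E'
from h import *
rel(*tgt(.030)); from station import ctrl; o=ctrl.get_obs();print(o["contact_force"],o["wrist_torque"])
E
```

```text
t: 12.18
tool_pos: [0.5851, 0.0959, 0.2141]
tool_rot: [-3.135, 0.036, 0.173]
contact_force: [-0.7, 0.8, 2.7]
opening: 0.0072
t: 12.42
tool_pos: [0.585, 0.0959, 0.2114]
tool_rot: [-3.135, 0.036, 0.172]
contact_force: [2.1, 2.6, 6.0]
opening: 0.007
t 12.43 pos [0.585  0.0959 0.2114] trans cm [-0.09 -0.    0.11] rot deg [-0.01 -0.12  0.05]
[2.06267403 2.6455914  5.96192035] [ 0.33825587 -0.02395475 -0.07627111]
```

```bash
python3 -m creep '[{"hand":0,"translation":[0,0,0.15],"delta_rot":[0,0,0]},{"hand":0,"translation":[0,0,0.15],"delta_rot":[0,0,0]},{"hand":0,"translation":[0,0,0.1],"delta_rot":[0,0,0]}]'
python3 -m creep '[{"hand":0,"translation":[0,0,0.15],"delta_rot":[0,0,0]},{"hand":0,"translation":[0,0,0.15],"delta_rot":[0,0,0]}]'
python3 - <<'E'
from h import *
rel(*tgt(.020)); from station import ctrl; o=ctrl.get_obs();print(o["contact_force"],o["wrist_torque"])
E
```

```text
t: 12.8
tool_pos: [0.5847, 0.0959, 0.2076]
tool_rot: [-3.135, 0.036, 0.171]
contact_force: [0.6, 2.5, 5.1]
opening: 0.0072
t: 13.05
tool_pos: [0.5844, 0.0959, 0.2047]
tool_rot: [-3.135, 0.036, 0.171]
contact_force: [1.3, 2.0, 5.5]
opening: 0.0071
t 13.05 pos [0.5844 0.0959 0.2047] trans cm [-0.12  0.    0.44] rot deg [-0.02 -0.16  0.04]
[1.32190799 1.96240589 5.45395763] [ 0.3722336  -0.08262089  0.03042514]
```

```bash
python3 -m creep '[{"hand":0,"translation":[0,0,0.2],"delta_rot":[0,0,0]},{"hand":0,"translation":[0,0,0.2],"delta_rot":[0,0,0]},{"hand":0,"translation":[0,0,0.2],"delta_rot":[0,0,0]}]'
python3 -m creep '[{"hand":0,"translation":[0,0,0.2],"delta_rot":[0,0,0]},{"hand":0,"translation":[0,0,0.2],"delta_rot":[0,0,0]},{"hand":0,"translation":[0,0,0.2],"delta_rot":[0,0,0]}]'
python3 -m creep '[{"hand":0,"translation":[0,0,0.2],"delta_rot":[0,0,0]},{"hand":0,"translation":[0,0,0.2],"delta_rot":[0,0,0]}]'
python3 - <<'E'
from h import *
rel(*tgt(.0)); from station import ctrl; o=ctrl.get_obs();print(o["contact_force"],o["wrist_torque"])
E
```

```text
t: 13.42
tool_pos: [0.5838, 0.096, 0.1988]
tool_rot: [-3.135, 0.036, 0.171]
contact_force: [0.6, 2.6, 6.2]
opening: 0.0068
t: 13.8
tool_pos: [0.5832, 0.096, 0.1928]
tool_rot: [-3.135, 0.036, 0.171]
contact_force: [1.2, 2.3, 5.8]
opening: 0.007
t: 14.05
tool_pos: [0.5827, 0.096, 0.1888]
tool_rot: [-3.135, 0.036, 0.171]
contact_force: [-0.1, 2.7, 5.8]
opening: 0.007
t 14.05 pos [0.5827 0.096  0.1888] trans cm [-0.12  0.01  0.84] rot deg [-0.02 -0.16  0.05]
[-0.0991693   2.71943925  5.81333213] [ 0.39466185 -0.10790325 -0.053237  ]
```

```bash
python3 -m creep '[{"hand":0,"translation":[0,0,0.15],"delta_rot":[0,0,0]},{"hand":0,"translation":[0,0,0.15],"delta_rot":[0,0,0]},{"hand":0,"translation":[0,0,0.15],"delta_rot":[0,0,0]}]'
python3 -m creep '[{"hand":0,"translation":[0,0,0.1],"delta_rot":[0,0,0]},{"hand":0,"translation":[0,0,0.1],"delta_rot":[0,0,0]}]'
python3 -m creep '[{"hand":0,"translation":[0,0,0.1],"delta_rot":[0,0,0]}]'
```

```text
t: 14.42
tool_pos: [0.5822, 0.0961, 0.1843]
tool_rot: [-3.135, 0.035, 0.171]
contact_force: [1.2, 2.3, 6.4]
opening: 0.0069
t: 14.68
tool_pos: [0.582, 0.0961, 0.1824]
tool_rot: [-3.135, 0.036, 0.171]
contact_force: [2.1, 3.3, 6.1]
opening: 0.0066
t: 14.8
tool_pos: [0.5819, 0.0961, 0.1814]
tool_rot: [-3.135, 0.036, 0.171]
contact_force: [1.5, 2.1, 6.8]
opening: 0.0069
```

```bash
python3 - <<'E'
from h import *
rel(*tgt(.0))
im,d,P=shot("wrist","w8")
cv2.imwrite("pics/crop_h.png",cv2.resize(im[80:330,220:400][:,:,::-1],None,fx=2.4,fy=2.4,interpolation=2))
E
```

```text
t 14.8 pos [0.5819 0.0961 0.1814] trans cm [-0.12  0.01  0.09] rot deg [-0.02 -0.16  0.05]
```

View pics/crop_h.png

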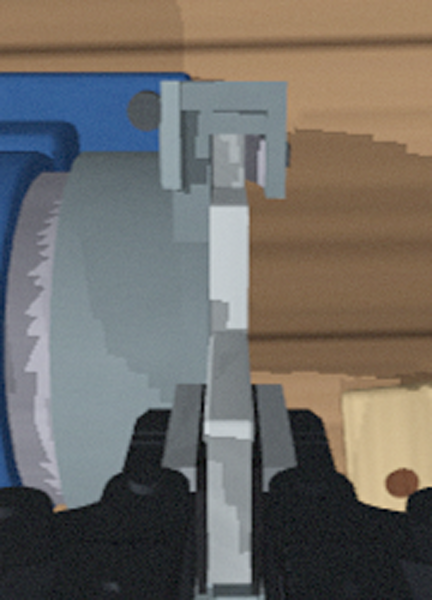

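The far ear is in its slot against the back leg (crop (228,160)). I continue in 1 mm steps, watching for the floor.

```bash
for i in 1; do python3 -m creep '[{"hand":0,"translation":[0,0,0.08],"delta_rot":[0,0,0]}]'; done
python3 -m creep '[{"hand":0,"translation":[0,0,0.06],"delta_rot":[0,0,0]}]'
```

```text
t: 14.98
tool_pos: [0.5818, 0.0961, 0.1806]
tool_rot: [-3.135, 0.036, 0.171]
contact_force: [2.1, 2.0, 5.8]
opening: 0.0069
t: 15.1
tool_pos: [0.5818, 0.0961, 0.1803]
tool_rot: [-3.135, 0.036, 0.171]
contact_force: [-0.6, 2.6, 8.8]
opening: 0.0071
```

```bash
python3 -m creep '[{"hand":0,"translation":[0,0,0.05],"delta_rot":[0,0,0]}]'
python3 -m creep '[{"hand":0,"translation":[0,0,0],"delta_rot":[0,0,0]}]'
python3 - <<'E'
from station import ctrl
o=ctrl.get_obs();print(o["contact_force"],o["wrist_torque"],o["tool_pos"])
E
```

```text
t: 15.22
tool_pos: [0.5818, 0.0961, 0.1804]
tool_rot: [-3.135, 0.036, 0.171]
contact_force: [-0.9, 2.8, 10.1]
opening: 0.0074
t: 15.35
tool_pos: [0.5818, 0.0961, 0.1803]
tool_rot: [-3.135, 0.036, 0.171]
contact_force: [-0.0, 1.6, 9.0]
opening: 0.0072
[-0.04004771  1.62531054  9.03168932] [ 0.42594902  0.19164203 -0.02507977] [0.58176406 0.09608585 0.18034966]
```

```bash
python3 -m creep '[{"hand":0,"translation":[0,0,0.05],"delta_rot":[0,-0.2,0]},{"hand":0,"translation":[0,0,0],"delta_rot":[0,0,0]}]'
python3 - <<'E'
from station import ctrl
o=ctrl.get_obs();print(o["contact_force"],o["wrist_torque"],o["tool_pos"])
E
python3 -m creep '[{"hand":0,"translation":[0,0,0.05],"delta_rot":[0,0,0]},{"hand":0,"translation":[0,0,0],"delta_rot":[0,0,0]}]'
python3 - <<'E'
from h import *
rel(*tgt(0))
from station import ctrl
o=ctrl.get_obs();print(o["contact_force"],o["wrist_torque"],o["tool_pos"])
E
```

```text
t: 15.6
tool_pos: [0.5818, 0.0961, 0.1803]
tool_rot: [-3.135, 0.035, 0.176]
contact_force: [-1.7, 2.1, 11.2]
opening: 0.0069
[-1.74441438  2.11593325 11.15992694] [ 0.35787956  0.19967129 -0.08542045] [0.58178761 0.09609279 0.18032141]
t: 15.85
tool_pos: [0.5818, 0.0961, 0.1803]
tool_rot: [-3.135, 0.035, 0.175]
contact_force: [-3.0, 1.3, 12.4]
opening: 0.0069
t 15.85 pos [0.5818 0.0961 0.1803] trans cm [-0.12  0.01 -0.01] rot deg [-0.02  0.    0.05]
[-2.97964342  1.30460765 12.44045976] [ 0.30596995  0.31529585 -0.04625288] [0.58180219 0.09608924 0.18032635]
```

```bash
python3 - <<'E'
from h import *
im,d,P=shot("wrist","w9")
print("far ear col315",[(r,*(P[r,315]*1000).round(1).tolist()) for r in range(118,172,3)])
print("leg col 307",[(r,*(P[r,307]*1000).round(1).tolist()) for r in range(118,160,5)])
print("tab col315",[(r,*(P[r,315]*1000).round(1).tolist()) for r in range(205,330,8)])
im2,d2,P2=shot("scene","s9"); im3,d3,P3=shot("top","t9")
a=cv2.resize(im2[130:260,340:440][:,:,::-1],(400,520),interpolation=2);b=cv2.resize(im3[120:250,180:280][:,:,::-1],(400,520),interpolation=2)
cv2.imwrite("pics/crop_i.png",np.hstack([a,b]))
E
```

```text
far ear col315 [(118, 642.8, 93.9, 143.0), (121, 641.5, 94.0, 144.2), (124, 639.8, 94.0, 142.5), (127, 637.9, 94.1, 139.4), (130, 636.7, 94.1, 141.0), (133, 635.1, 94.1, 140.7), (136, 629.5, 94.3, 117.7), (139, 627.7, 94.3, 117.2), (142, 625.8, 94.4, 116.5), (145, 624.1, 94.4, 116.8), (148, 622.5, 94.5, 117.7), (151, 620.8, 94.5, 117.7), (154, 618.9, 94.5, 117.6), (157, 617.1, 94.6, 117.6), (160, 617.7, 94.5, 127.1), (163, 618.9, 94.5, 138.3), (166, 619.9, 94.5, 147.8), (169, 618.1, 94.5, 146.7)]
leg col 307 [(118, 642.9, 97.9, 142.8), (123, 640.6, 97.9, 143.9), (128, 637.7, 98.1, 140.7), (133, 635.4, 98.1, 141.5), (138, 632.8, 98.2, 141.4), (143, 630.3, 98.3, 141.2), (148, 627.8, 98.4, 141.9), (153, 625.4, 98.4, 142.4), (158, 622.9, 98.5, 143.0)]
tab col315 [(205, 599.6, 94.9, 149.8), (213, 595.7, 95.0, 151.3), (221, 594.0, 95.0, 157.2), (229, 595.1, 95.0, 168.6), (237, 596.6, 95.0, 179.3), (245, 598.1, 94.9, 189.2), (253, 598.5, 94.9, 196.2), (261, 596.8, 94.9, 199.2), (269, 593.3, 95.0, 199.4), (277, 590.3, 95.1, 200.3), (285, 586.7, 95.1, 200.4), (293, 582.9, 95.2, 200.3), (301, 580.1, 95.3, 201.6), (309, 576.0, 95.4, 201.4), (317, 571.8, 95.5, 201.2), (325, 519.8, 96.8, 148.7)]
```

View pics/crop_i.png

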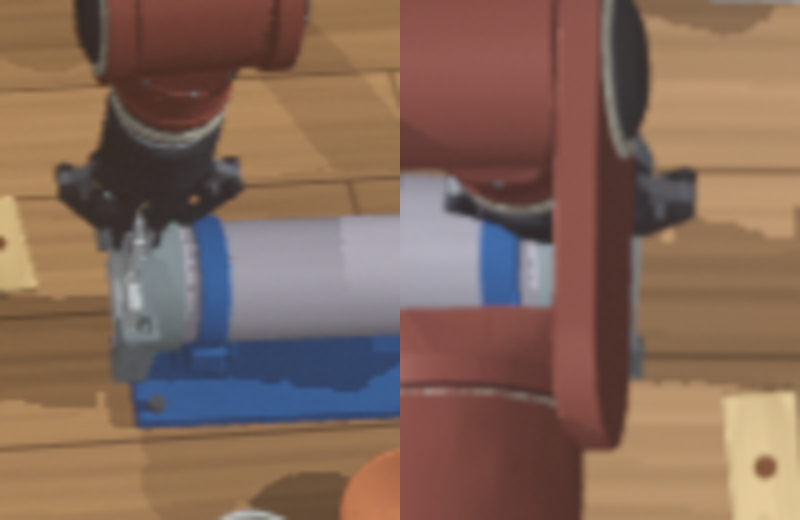

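```bash
python3 -m creep '[{"hand":0,"translation":[-0.05,0,0.1],"delta_rot":[0,0,0]},{"hand":0,"translation":[0,0,0.1],"delta_rot":[0,0,0]},{"hand":0,"translation":[0,0,0],"delta_rot":[0,0,0]}]'
python3 - <<'E'
from h import *
rel(*tgt(0))
from station import ctrl
o=ctrl.get_obs();print(o["contact_force"],o["wrist_torque"],o["tool_pos"])
E
```

```text
t: 16.38
tool_pos: [0.5817, 0.0961, 0.1802]
tool_rot: [-3.135, 0.035, 0.172]
contact_force: [-3.8, 2.5, 17.2]
opening: 0.007
t 16.38 pos [0.5817 0.0961 0.1802] trans cm [-0.12  0.01 -0.02] rot deg [-0.02 -0.11  0.05]
[-3.82672364  2.50597714 17.21109585] [ 0.31655429  0.6733032  -0.10883332] [0.58174291 0.09611315 0.18021667]
```

Wrist push reached 20 N with no further travel, and ear top, tab top and y gap all match home. Now I unload and release.

```bash
python3 -m creep '[{"hand":0,"translation":[-0.03,0,-0.15],"delta_rot":[0,0,0]},{"hand":0,"translation":[0,0,-0.1],"delta_rot":[0,0,0]},{"hand":0,"translation":[0,0,0],"delta_rot":[0,0,0]}]'
python3 -m creep '[{"hand":0.35,"translation":[0,0,0],"delta_rot":[0,0,0]},{"hand":0.35,"translation":[0,0,0],"delta_rot":[0,0,0]},{"hand":0.35,"translation":[0,0,0],"delta_rot":[0,0,0]},{"hand":0.35,"translation":[0,0,0],"delta_rot":[0,0,0]}]'
python3 - <<'E'
from h import *
im,d,P=shot("wrist","w10")
cv2.imwrite("pics/crop_j.png",cv2.resize(im[80:340,200:420][:,:,::-1],None,fx=2.2,fy=2.2,interpolation=2))
from station import ctrl
o=ctrl.get_obs();print(o["contact_force"],o["wrist_torque"],o["tool_pos"])
E
```

```text
t: 16.75
tool_pos: [0.5817, 0.0961, 0.1803]
tool_rot: [-3.135, 0.036, 0.172]
contact_force: [1.6, 2.6, 8.4]
opening: 0.0071
t: 17.25
tool_pos: [0.5796, 0.0956, 0.1771]
tool_rot: [-3.135, 0.036, 0.182]
contact_force: [1.4, -0.7, -0.2]
opening: 0.03
[0.26895269 0.50174349 0.09998682] [ 0.00692597 -0.03467952 -0.00066867] [0.57968088 0.09568821 0.17728208]
```

View pics/crop_j.png

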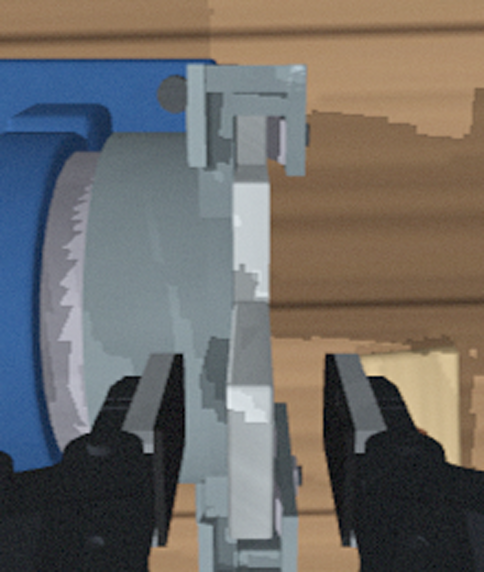

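```bash
python3 -m creep '[{"hand":0.35,"translation":[0,0,-1],"delta_rot":[0,0,0]},{"hand":0.35,"translation":[0,0,-2],"delta_rot":[0,0,0]},{"hand":0.35,"translation":[0,0,-3],"delta_rot":[0,0,0]},{"hand":0.35,"translation":[0,0,-3],"delta_rot":[0,0,0]},{"hand":0.35,"translation":[0,0,-3],"delta_rot":[0,0,0]},{"hand":0.35,"translation":[0,4,0],"delta_rot":[0,0,0]},{"hand":0.35,"translation":[0,5,0],"delta_rot":[0,0,0]},{"hand":0.35,"translation":[0,5,0],"delta_rot":[0,0,0]}]'
python3 -m creep '[{"hand":0.35,"translation":[0,0,0],"delta_rot":[0,0,0]},{"hand":0.35,"translation":[0,0,0],"delta_rot":[0,0,0]}]'
python3 - <<'E'
from h import *
im,d,P=shot("wrist","w11")
im2,d2,P2=shot("scene","s11")
a=cv2.resize(im[70:270,100:300][:,:,::-1],(500,500),interpolation=2);b=cv2.resize(im2[140:240,350:410][:,:,::-1],(300,500),interpolation=2)
cv2.imwrite("pics/crop_k.png",np.hstack([a,b]))
cv2.imwrite("pics/scene11.png",im2[:,:,::-1])
E
```

```text
t: 18.3
tool_pos: [0.5909, -0.0457, 0.2993]
tool_rot: [-3.136, 0.035, 0.176]
contact_force: [0.4, 0.1, -0.6]
opening: 0.0297
t: 18.55
tool_pos: [0.5909, -0.0442, 0.2983]
tool_rot: [-3.135, 0.036, 0.178]
contact_force: [-0.3, 0.3, -0.0]
opening: 0.0297
```

View pics/crop_k.png

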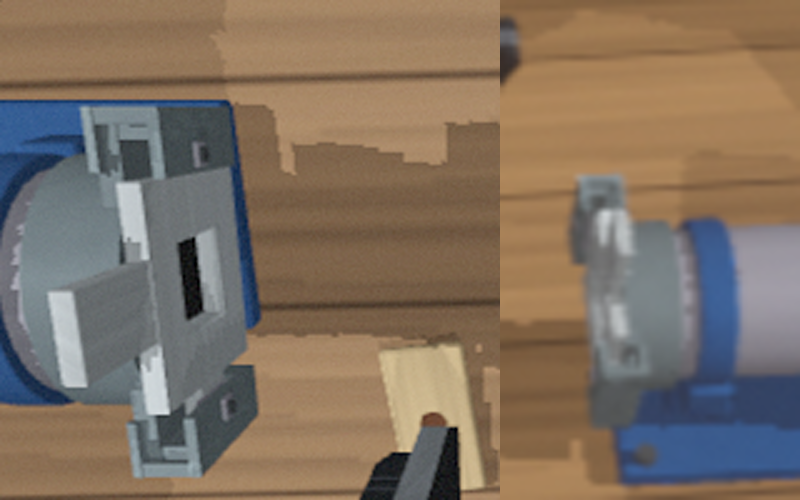

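View pics/w11.png

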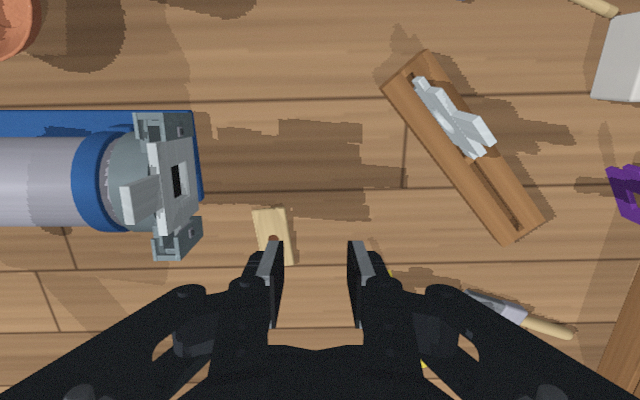

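View pics/scene11.png

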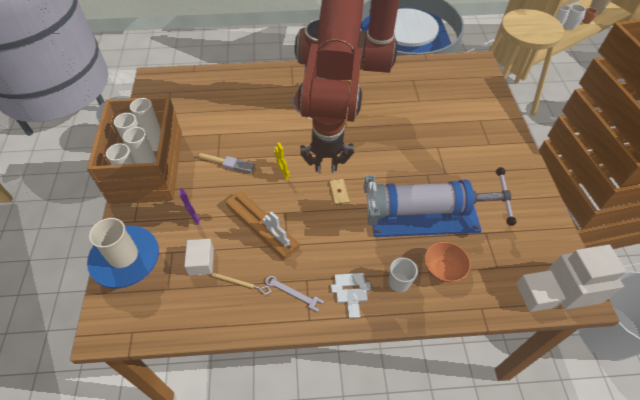

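The die sits flat between the jaws with its opening over the mouth (crop (200,270)); nothing else has moved. One numeric check on both sides.

```bash
python3 - <<'E'
from h import *
im,d,P=load("w11")
Q=P[70:270,100:250].reshape(-1,3);Q=Q[(d[70:270,100:250].ravel()>0)]
a=np.radians(6.4);h=np.array([1,-.0235,0]);e=h*np.cos(a)-[0,0,np.sin(a)];up=h*np.sin(a)+np.array([0,0,np.cos(a)]);n=np.array([.0235,1,0])
L=(Q-np.array([.5728,.0955,.112]));u,w,t=L@e*1000,L@up*1000,L@n*1000
k=(abs(u)<42)&(w>0)&(w<38)&(t<-1)&(t>-8);
print("front face t:",np.median(t[k&(u<-22)]),np.median(t[k&(u>22)]),"slopes",np.linalg.lstsq(np.c_[u[k],w[k],np.ones(k.sum())],t[k],rcond=None)[0])
for lo,hi in((-40,-20),(20,40)):
    k=(u>lo)&(u<hi)&(t>-3)&(t<3)&(w>36)&(w<48);print("shoulder",k.sum(),np.median(w[k]))
for lo,hi in((-55,-45),(45,55)):
    k=(u>lo)&(u<hi)&(t>-3.5)&(t<3)&(w>5)&(w<20);print("ear top",k.sum(),np.median(w[k]) if k.sum() else 0)
k=(abs(u)<14)&(abs(t)<3)&(w>80)&(w<100);print("tab top",k.sum(),np.median(w[k]))
k=(w>36)&(w<46)&(abs(t)<6)&(abs(u)<44);print("plate u ext",u[k].min(),u[k].max())
E
```

```text
front face t: -4.069114791566291 -4.0985724994225095 slopes [-7.56632327e-04 -3.36875775e-03 -3.99001533e+00]
shoulder 133 41.158678360890256
shoulder 156 41.1996101988658
ear top 25 11.447474051353158
ear top 0 0
tab top 285 89.28912152530069
plate u ext -43.44565890269876 43.31256222184156
```

```bash
python3 - <<'E'
from station import ctrl
print(ctrl.get_obs()["t"],ctrl.finish_job())
E
```

```text
the job is handed in; nothing more can be done
18.65 None
```

The square-hole die is fitted over the extruder mouth, fully home and released. I handed the job in at 18.65 s, well under the 72 s limit.

- **Fitting:** I gripped it by the pull tab and turned it to the bracket's measured tilt of 6.4°. It then slid past the clips at about 8 N net. A final push of about 20 N moved it no further, so it is resting on the slot floor.
- **Position checks:**
  - The face is flat to the bracket, 4.1 mm in front of the die's mid-plane on both sides (it should be 4).
  - The shoulders are level, at 41.2 mm on both sides, and the tab top is at 89.3 mm. Both read about 0.7 mm low against nominal, within the 2 mm camera calibration.
- **What disagreed or went unseen:**
  - The final depth check got no reading on the far ear, but an earlier one before release had it home within about 1 mm.
  - A sideways force of 3–4 N showed during the last push and was gone after release.
  - The arm dropped 3 mm when the fingers opened; no contact force remained.
- **Rest of the bench:** the last scene picture shows everything else where it was, and the gripper is clear of the die.

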